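Strip an unscrewed view-camera lens for shutter cleaning

ROBOT

A 6-joint arm with a two-finger parallel gripper is mounted at the origin on the work surface. World frame = base frame: x ahead of the robot, y to its left, z up, the work surface at z = 0. Lengths are in m, angles in rad, forces in N, time in s.
With the tool pointing down it reaches from about 0.25 to 0.8 m from the base axis. Payload 8.5 kg.
Tool frame: the origin (TCP) lies on the centre line of the jaws, within the pads' length; the fingertips stand 17 mm ahead of it and the grasp point (between the pads) lies 2 mm behind it; z points along the fingers, y is the direction in which the jaws open and shut (so a half turn about z gives the same grasp; the last joint's range is limited). The gripper opens to 85 mm and grips with 20 to 120 N. Pads are 22 mm wide; open, the fingers measure 114 mm over their backs; the gripper's body (76 mm by 85 mm) begins 54 mm behind the grasp point. The pads swing forward as they close: fully open they stand 13 mm farther back than shut.
Start: joints at [1.203, 0.238, -0.013, 1.319, 0, 1.571], TCP at [0.189, 0.49, 0.248] pointing down, gripper open.
Joint ranges: [-2.66, 2.66], [-1.03, 1.9], [-1.14, 1.46], [-1.82, 2.27], [-1.45, 1.34], [-3.14, 3.14]. Speed limits (rad/s): [2.22, 2.22, 2.79, 3.14, 3.14, 3.14].

INTERFACE

Orientations are given as a unit quaternion [w, x, y, z].
In Python, from workcell import bot gives the robot as it stands.
- The arm moves only by the tool send_rows, never from a script. Its arguments are lists of equal length, an entry for each row: "slide": the shift along the world's x, y, z in m, a list of three; "twist": the turn about the world's z in degrees. In form: {"slide": [[dx, dy, dz], ...], "twist": [twist, ...]}. A call has 1 to 10 rows; each row shifts and turns the commanded pose from where the row before left it; what a row does not reach is not made up. A row lasts 1/8 s, in which the tool goes at most 62.5 mm and 10.7 degrees, less where a joint would pass 70% of its speed; a pose out of reach is approached as far as the arm can. A call is refused whole if a number of a shift passes 0.0625 or a number of a turn 10.7, either way. A call with a gripper value outside its range is refused whole. "hand" is the opening, from -1 (shut) to 1 (fully open), so that 0 is half open, set as the call begins (left out, the last holds). The fingers move at their own pace and stop on an object; "squeeze" is the grip in N (left out, the last holds). Time passes only in rows, so rows that do not move let the fingers close. It gives the time, the measured TCP pose, the force and the opening at its end, in the units of the state.
- bot.read_state(): the state, without advancing time (a new reading comes with each control period).
- bot.read_camera(name): name is "side" or "top" or "wrist"; returns the picture (400x640x3 uint8, red, green, blue); there is no depth.
- bot.camera_model(name): a dict with "fx", "fy", "cx", "cy" (pixels), "rvec" (rotation vector, rad) and "tvec" (3), from world to camera coordinates, as OpenCV has them. Camera axes: x right, y down, z forward; pixel columns grow to the right and rows downward; lengths in m; the calibration is good to about 2 mm. The wrist camera is an equidistant fisheye: a pixel r from the principal point sees the ray r / f radians off the axis. A picture is of the moment at which its call begins: read the wrist's pose just before it. camera_model takes no time and is no camera call; for the wrist camera it gives the pose at the moment of the call.
- bot.sign_off(): hands the job in, once; it reports no verdict.
The state is a dict: "t": time; "qpos": joint angles; "joint_vel": joint speeds; "joint_torque": joint torques, N m; "tcp_pos": TCP position; "ee_rot": TCP orientation; "force": force on the tool from outside, world axes, zero at the start; "ft_torque": the same for the moment, N m; "width": opening from 0.0 (shut) to 1.0 (fully open).
Only numpy, scipy, OpenCV 4.12 (cv2) and the standard library are available. Lean on these libraries where they do the work, as an engineer would, in place of code of your own. Each camera call takes 0.05 s, during which the arm holds its last target.

TASK

The view-camera lens on the rubber mat is already unscrewed, and its four parts just stand on one another. Take it apart from the top and set each part gently in its own place, right way up: the filter in the round pocket of the open filter case, the front cell in the empty well of the cork rest, the shutter flat in the steel tray, and the bare lens board on top of the pile of boards, squared up and touching both fences of the corner angle. Do not drop or tip the parts, and leave the rear cell in the cork rest where it is.

Things in the scene. Friction and masses are not known exactly. Their poses are not given: they have to be found in the camera images.
- filter_mid (a point): Filter, the top part of the stacked lens: a flat round disc, dark metal rim with green glass, 32 mm across and 10 mm high, knurled and straight-sided. Point: its centre, half-way up (5 mm above its underside); z up. About 20 g.
- cell_mid (a point): Front lens cell, under the filter: a black round barrel 44 mm across over its upper 14 mm, with a narrower neck 34 mm across and 6 mm long below; 20 mm high in all, glass on top. Point: its centre line, half-way up (10 mm above its underside); z up. About 90 g.
- shutter_mid (a point): Leaf shutter, under the front cell: a black drum 56 mm across and 22 mm high with a silver scale ring on top. Small metal levers and a brass post stick out up to 5 mm on its +x and -x sides, so grip it across its y. Point: its centre, half-way up (11 mm above its underside); x, y as said, z up. About 160 g.
- board_mid (a point): Lens board, at the bottom of the stack, lying on a 4 mm rubber mat: a square aluminium plate 66 x 66 mm, 8 mm thick, with a 34 mm hole in the middle. Point: the centre of the plate, half-way through its thickness (4 mm above its underside); x and y along its edges, z up. About 70 g.
- case_pocket (a point): Open filter case, fixed to the bench: two white square halves 64 x 64 mm hinged together and folded out flat. The near (-x) half has a round pocket 50 mm across and 4 mm deep, its rim 10 mm above the bench; the lid half (+x) is not for use. Point: centre of the pocket's floor, 6 mm above the bench; z up.
- rest_well (a point): Cork lens rest, fixed: a block 150 mm (its x) x 76 mm x 14 mm high with two round wells in line along x, 72 mm apart, each 54 mm across and 6 mm deep. The -x well is empty, the +x well holds the rear cell. Point: centre of the empty well's floor, 8 mm above the bench; x towards the rear cell, z up.
- rear_cell_mid (a point): Rear lens cell, loose, already standing in the +x well of the cork rest: a small round barrel 36 mm across and 16 mm high, its top 24 mm above the bench. Not to be moved. Point: its centre, half-way up.
- tray_floor (a point): Steel cleaning tray, fixed: open rectangular tray 160 mm (its x) x 124 mm (its y) outside, walls 3 mm thick and 20 mm high over the bench. Point: centre of its floor, 2 mm above the bench; z up.
- pile_top (a point): Pile of two blank 66 x 66 mm lens boards on a wooden foot 92 mm square, fixed; its top is 22 mm above the bench. A brass corner angle at its +x +y corner rises 20 mm above that top: fences on the +x and +y sides, inner faces 33.5 mm from the pile's centre, each running only 16 mm back from the corner (mid-edges free for fingers). Point: centre of the pile's top; x, y along its edges, z up.
Mind the look-alikes: they are no part of the job. Leave any blue look-alike of the part that bears cell_mid alone.

How it is judged:
At the end, for the whole second after the job is handed in: Filter flat in the pocket (11 mm of centre), front cell upright in the empty well (12 mm), shutter flat on the tray floor, board flat on the pile, gaps to both fences under 4 mm, turned under 3.4 degrees; all at rest, rear cell within 10 mm of its start (horizontal distance between filter_mid and case_pocket below 0.011 m and z of filter_mid in the frame of case_pocket between 0.002 and 0.0075 m and angle between each of filter_mid, cell_mid, shutter_mid's own z axis and vertical below 0.12 rad and horizontal distance between cell_mid and rest_well below 0.012 m and z of cell_mid in the frame of rest_well between 0.007 and 0.0125 m and x of shutter_mid in the frame of tray_floor between -0.052 and 0.052 m and y of shutter_mid in the frame of tray_floor between -0.034 and 0.034 m and z of shutter_mid in the frame of tray_floor between 0.008 and 0.0135 m and x of board_mid in the frame of pile_top between -0.0035 and 0.0025 m and y of board_mid in the frame of pile_top between -0.0035 and 0.0025 m and z of board_mid in the frame of pile_top between 0.002 and 0.006 m and (angle between the x axis of board_mid and the x axis of pile_top, either way round below 0.06 rad or angle between the x axis of board_mid and the y axis of pile_top, either way round below 0.06 rad) and angle between board_mid's own z axis and vertical below 0.06 rad and linear speed of each of filter, cell, shutter, board below 0.01 m/s and distance of rear_cell_mid from where it was at the start of the episode below 0.01 m); the robot touches nothing.
It fails at once if a part is tipped by more than about 35 degrees (angle between any of filter_mid, cell_mid, shutter_mid, board_mid's own z axis and vertical above 0.6 rad).
It fails at once if a part is dropped (falls free of the fingers faster than 0.5 m/s) ((linear speed of filter above 0.5 m/s and contact force between filter and the fingers below 0.02 N) or (linear speed of cell above 0.5 m/s and contact force between cell and the fingers below 0.02 N) or (linear speed of shutter above 0.5 m/s and contact force between shutter and the fingers below 0.02 N) or (linear speed of board above 0.5 m/s and contact force between board and the fingers below 0.02 N)).
It fails at once if the rear cell is shifted from its place by more than 15 mm (distance of rear_cell_mid from where it was at the start of the episode above 0.015 m).
It also fails if it takes over 122 s, if anything falls off the work surface, if the arm or the gripper's body presses on something with over 40 N, if the wrist force passes 120 N, or if a joint passes its speed limit or range.

## Working session

There is one attempt and no reset: what is moved stays moved. The work goes in short steps, Python scripts to look and compute and a tool call to move; the robot and the scene stay as the last step left them, time stands still between calls to the robot, and variables do not carry over. Pictures are saved under pics/ and viewed, and the job is handed in when it is done.

Besides the shell and the picture viewer there is one more tool, called as name([rows], argument=value, ...), one row to a line, values as JSON. send_rows: Moves the arm, as the interface text tells. Its arguments: {"type":"object","properties":{"slide":{"type":"array"},"twist":{"type":"array"},"hand":{"type":"number"},"squeeze":{"type":"number"}},"required":["slide","twist"]}

```bash
ls; mkdir -p pics
cat > h.py <<'E'
import numpy as np,cv2
from workcell import bot
def save(n,im,x0=0,y0=0,x1=640,y1=400,s=1):
    c=im[y0:y1,x0:x1,::-1]; c=cv2.resize(c,None,fx=s,fy=s,interpolation=cv2.INTER_CUBIC); cv2.imwrite('pics/'+n,c)
def ray(m,u,v,fish=False):
    R=cv2.Rodrigues(np.array(m['rvec'],float))[0]; t=np.array(m['tvec'],float).ravel()
    x=(u-m['cx'])/m['fx'];y=(v-m['cy'])/m['fy']
    if fish:
        r=np.hypot(x,y); d=np.array([x/r*np.sin(r),y/r*np.sin(r),np.cos(r)]) if r>1e-9 else np.array([0,0,1.])
    else: d=np.array([x,y,1.])
    return -R.T@t,R.T@d
def onz(m,u,v,z,fish=False):
    c,d=ray(m,u,v,fish); return c+d*(z-c[2])/d[2]
def proj(m,p):
    R=cv2.Rodrigues(np.array(m['rvec'],float))[0]; q=R@np.array(p,float)+np.array(m['tvec'],float).ravel()
    return m['fx']*q[0]/q[2]+m['cx'],m['fy']*q[1]/q[2]+m['cy']
E
python3 - <<'E'
from h import *
for n in ['side','top','wrist']:
    im=bot.read_camera(n); np.save(n+'0.npy',im); save(n+'0.png',im,s=1.25)
    m=bot.camera_model(n); print(n,m); c,d=ray(m,320,200,n=='wrist'); print(c,d)
print(bot.read_state())
E
```

```text
pics
side {'fx': 387.22759853183794, 'fy': 387.22759853183794, 'cx': 324.164142220737, 'cy': 201.62456779014803, 'rvec': array([ 0.44252407, -2.72752996,  1.21140646]), 'tvec': array([0.50884991, 0.14739504, 0.76788188])}
[0.33838039 0.6073699  0.62201014] [ 0.24071153 -0.70423148 -0.66801888]
top {'fx': 508.3735643798263, 'fy': 508.3735643798263, 'cx': 320.0319055765041, 'cy': 198.62649997472795, 'rvec': array([ 2.16296285, -2.19756985,  0.06735013]), 'tvec': array([0.01971385, 0.53336049, 1.4215567 ])}
[ 0.4306263  -0.00191894  1.45610535] [ 0.06878534  0.00924433 -0.99759231]
wrist {'fx': 309.70691628693146, 'fy': 309.70691628693146, 'cx': 316.0907089158395, 'cy': 197.85265293626315, 'rvec': array([-2.39219063, -1.64180879, -0.22886121]), 'tvec': array([-0.52358894, -0.03598685,  0.37949264])}
[0.12321753 0.51434054 0.37379987] [ 0.26753693 -0.09139919 -0.95920289]
{'t': 0.15, 'qpos': array([ 1.20298602e+00,  2.38644980e-01, -1.40730829e-02,  1.31920136e+00,
        1.88306667e-05,  1.57080483e+00]), 'joint_vel': array([-0.00014207,  0.00138057,  0.00215567,  0.00093736, -0.00113409,
        0.00109444]), 'joint_torque': array([-3.24129396e-04, -5.39079738e+01,  3.46597874e+01,  1.45438986e-02,
       -5.06025408e-07, -1.17430835e-05]), 'tcp_pos': array([0.18866004, 0.48960101, 0.24781939]), 'ee_rot': array([-1.11944805e-04,  1.82874414e-01,  9.83136121e-01, -5.50358168e-04]), 'force': array([ 0.16477355, -0.01072636,  0.10474147]), 'ft_torque': array([-0.03594305, -0.00757509,  0.0118381 ]), 'width': 1.0013999253068318}
```

View pics/top0.png

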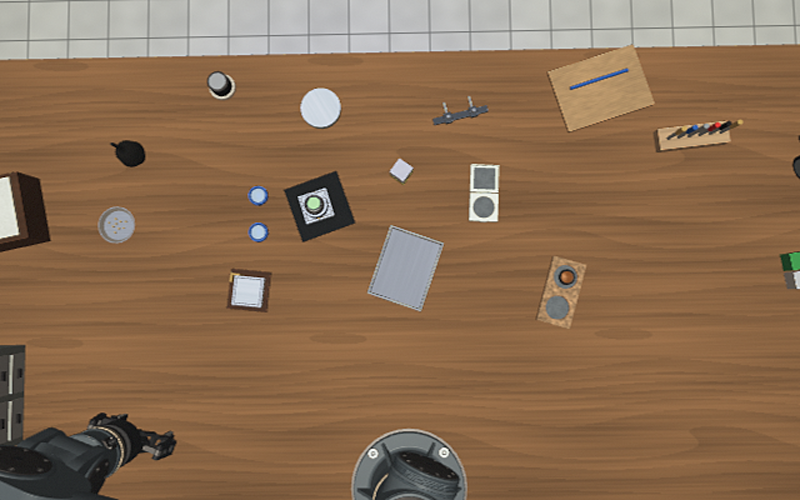

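View pics/side0.png

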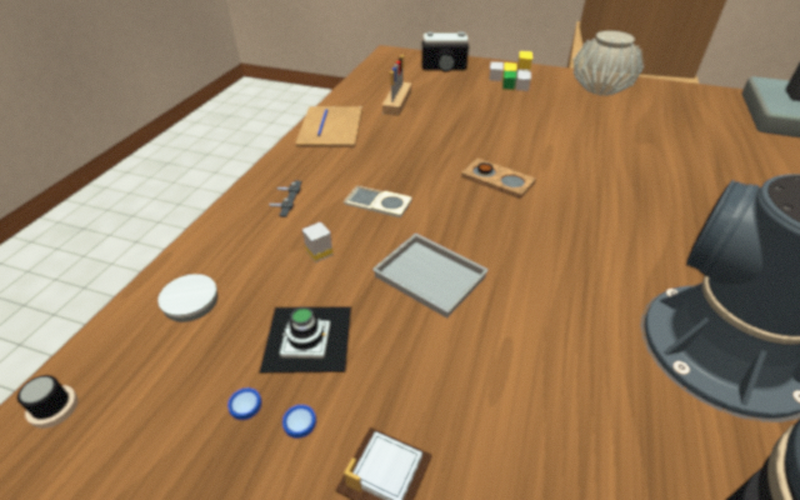

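View pics/wrist0.png

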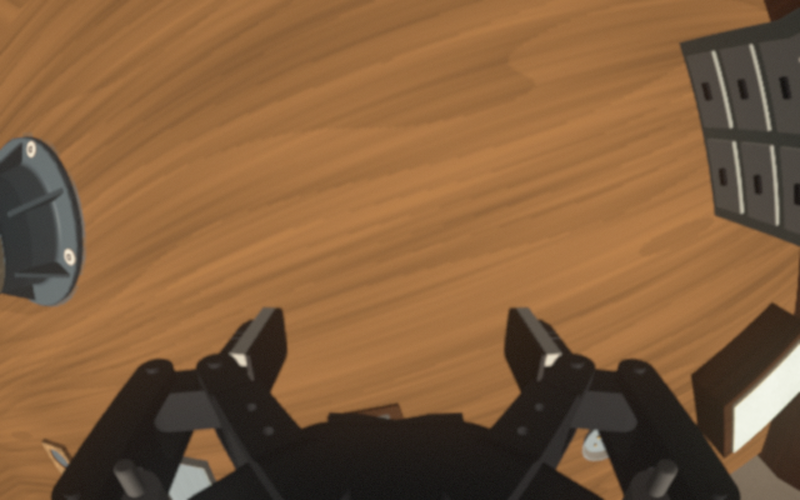

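The top view shows the stack on the black mat at about (252,164) in raw pixels, with a green disc on top. The look-alikes are two blue discs (206,157) and (206,186), a black round piece on a white saucer (176,67), and a black pot (103,122). I choose the stack on the mat with the green top. Next are close crops of it and of the targets.

Run:
```python
from h import *
im=np.load('top0.npy')
a=[(220,130,290,200),(365,125,405,180),(425,200,475,265),(285,175,365,255),(175,210,225,255)]
t=[]
for x0,y0,x1,y1 in a:
    c=im[y0:y1,x0:x1,::-1]; t.append(cv2.resize(c,(int((x1-x0)*300/(y1-y0)),300),interpolation=cv2.INTER_NEAREST))
r1=np.hstack(t[:2]+[t[2]]);r2=np.hstack(t[3:])
w=max(r1.shape[1],r2.shape[1])
p=lambda r:np.pad(r,((0,0),(0,w-r.shape[1]),(0,0)))
cv2.imwrite('pics/crops.png',np.vstack([p(r1),p(r2)])[:, :800])
s=np.load('side0.npy'); save('sidest.png',s,200,230,290,305,7)
```

```text
(no output)
```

View pics/crops.png

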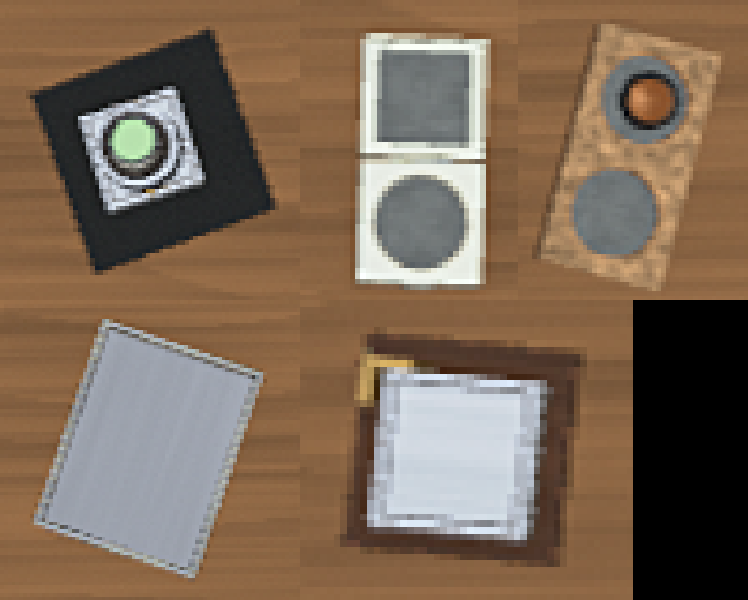

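View pics/sidest.png

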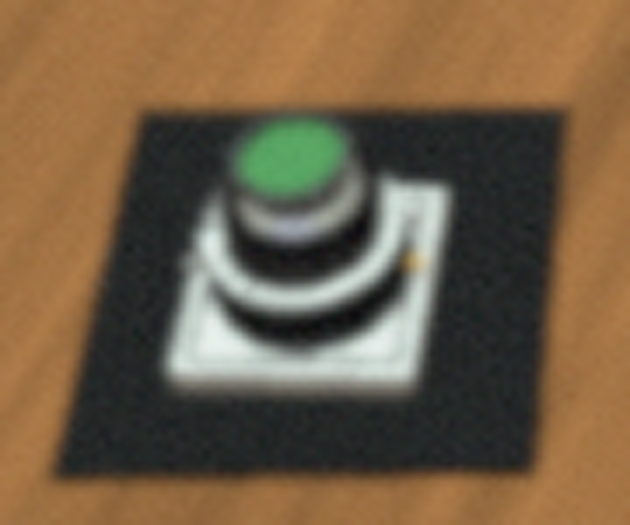

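The crop confirms the choice: a green-glass disc on a black barrel, then a silver-ringed drum and a square plate on the black mat. The brass post is on the drum's near side, at about (255,175) raw. Now I'll measure positions from the top view.

```bash
cat > meas.py <<'E'
from h import *
im=np.load('top0.npy'); m=bot.camera_model('top')
def blob(mask,x0,y0,x1,y1):
    mm=np.zeros(mask.shape,np.uint8); mm[y0:y1,x0:x1]=mask[y0:y1,x0:x1]
    n,l,s,c=cv2.connectedComponentsWithStats(mm,connectivity=4); i=1+np.argmax(s[1:,4])
    return (l==i).astype(np.uint8),c[i],s[i,4]
hsv=cv2.cvtColor(im,cv2.COLOR_RGB2HSV); H,S,V=[hsv[...,i].astype(int) for i in range(3)]
def poly(mask,z):
    c=max(cv2.findContours(mask,cv2.RETR_EXTERNAL,cv2.CHAIN_APPROX_NONE)[0],key=cv2.contourArea)[:,0,:]
    w=np.array([onz(m,u,v,z)[:2] for u,v in c],np.float32)
    r=cv2.minAreaRect((w*1000).astype(np.float32)); return r
def rep(n,mask,box,z,rect=False):
    b,c,a=blob(mask,*box); print(n,'px',c.round(1),a,'world',onz(m,c[0],c[1],z).round(4), [np.round(q,1) for q in poly(b,z)] if rect else '')
rep('green',((H>40)&(H<85)&(S>60)&(V>100)),(230,140,275,190),.064)
rep('mat',(V<70),(220,130,290,200),.004,True)
grey=(S<60)&(V>80)&(V<150)
rep('pocket',grey,(365,150,405,180),.006)
rep('lidsq',grey,(365,125,405,155),.006)
rep('well',grey,(425,228,475,265),.008)
cork=(S<130)
rep('tray',(S<70)&(V>90),(285,175,365,255),.02,True)
rep('pile',(S<60)&(V>120),(175,210,225,255),.022,True)
rep('foot',(V<85)&(S>80),(175,210,225,255),.010,True)
rep('board',(S<60)&(V>110),(230,140,275,190),.012,True)
rep('case',(V>200)&(S<40),(365,125,405,180),.010,True)
rep('rear',(H<15)&(S>150)&(V<200),(440,210,470,232),.024)
E
python3 meas.py
```

```text
green px [249.1 160.2] 19 world [0.6402 0.2054 0.064 ] 
mat px [256.5 165. ] 1394 world [0.6347 0.193  0.004 ] [array([635.5, 196.5]), array([128.9, 128.6]), np.float64(19.2)]
pocket px [386.5 165.1] 221 world [ 0.6279 -0.1809  0.006 ] 
lidsq px [387.1 142.4] 274 world [ 0.6937 -0.1843  0.006 ] 
well px [445.5 245.6] 272 world [ 0.3954 -0.3415  0.008 ] 
tray px [324.  214.1] 2644 world [0.4895 0.0006 0.02  ] [array([489.7,   0.9]), array([128.7, 163.8]), np.float64(70.5)]
pile px [197.8 232.6] 582 world [0.4429 0.3577 0.022 ] [array([443. , 357.7]), array([68.6, 67.1]), np.float64(83.6)]
foot px [201.2 231.1] 299 world [0.4471 0.3508 0.01  ] [array([444.9, 358. ]), array([90.2, 89.7]), np.float64(83.4)]
board px [253.  164.5] 339 world [0.6353 0.2019 0.012 ] [array([635.9, 203.2]), array([66.8, 68. ]), np.float64(17.6)]
case px [386.8 165. ] 248 world [ 0.6277 -0.1811  0.01  ] [array([ 627.1, -180.8]), array([63.8, 63.3]), np.float64(85.8)]
rear px [453.8 221. ] 52 world [ 0.4641 -0.3634  0.024 ]
```

send_rows([
  [0.0448, -0.0287, -0.004],
  [0.0448, -0.0287, -0.004],
  [0.0448, -0.0287, -0.004],
  [0.0448, -0.0287, -0.004],
  [0.0448, -0.0287, -0.004],
  [0.0448, -0.0287, -0.004],
  [0.0448, -0.0287, -0.004],
  [0.0448, -0.0287, -0.004],
  [0.0448, -0.0287, -0.004],
  [0.0448, -0.0287, -0.004],
], twist=[3.9, 3.9, 3.9, 3.9, 3.9, 3.9, 3.9, 3.9, 3.9, 3.9], hand=0.15, squeeze=25)

```text
t: 1.4
tcp_pos: [0.638, 0.2017, 0.2078]
ee_rot: [-0.0, -0.157, 0.988, -0.0]
force: [0.7, 0.3, 0.7]
width: 0.569
```

send_rows([
  [0, 0, 0],
  [0, 0, 0],
  [0, 0, 0],
], twist=[0, 0, 0])

```text
t: 1.78
tcp_pos: [0.6359, 0.2037, 0.2086]
ee_rot: [-0.0, -0.156, 0.988, 0.0]
force: [0.2, 0.4, -1.1]
width: 0.577
```

Run:
```python
from h import *
s=bot.read_state(); print(s['t'],s['tcp_pos'],s['ee_rot'],s['width'],s['force'],s['qpos'])
im=bot.read_camera('wrist'); np.save('w1.npy',im); np.save('w1m.npy',bot.camera_model('wrist'),allow_pickle=True); save('w1.png',im,s=1.25)
```

```text
1.775 [0.63590634 0.20368703 0.20855906] [-3.35736550e-05 -1.56247877e-01  9.87717874e-01  2.37230445e-05] 0.5770955848563337 [ 0.17833517  0.40818057 -1.08951978] [ 3.09959147e-01  5.01740843e-01  2.87538744e-01  1.35665336e+00
  5.71293878e-05 -3.82229773e-03]
```

View pics/w1.png

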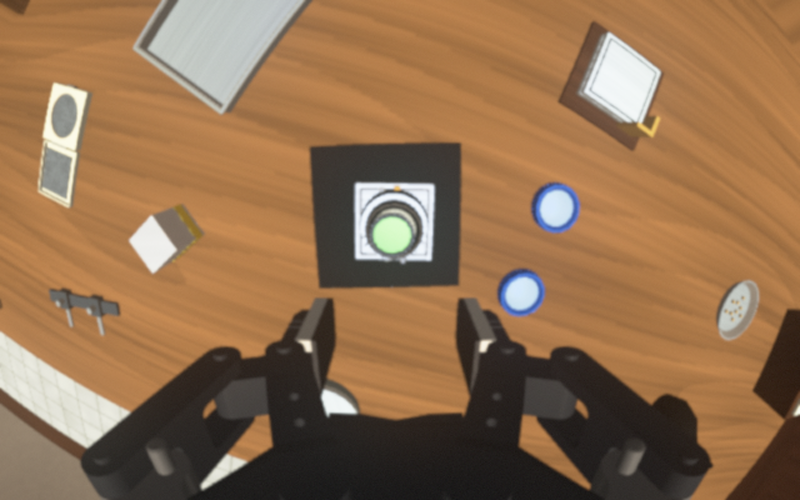

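```bash
cat > wm.py <<'E'
from h import *
def fproj(m,p):
    R=cv2.Rodrigues(np.array(m['rvec'],float))[0]; q=R@np.array(p,float)+np.array(m['tvec'],float).ravel()
    th=np.arctan2(np.hypot(q[0],q[1]),q[2]); r=np.hypot(q[0],q[1]); return np.array([m['fx']*th*q[0]/r+m['cx'],m['fy']*th*q[1]/r+m['cy']])
def snap(n,crop=None,s=1.25):
    st=bot.read_state(); m=bot.camera_model('wrist'); im=bot.read_camera('wrist')
    np.save(n+'.npy',im); np.save(n+'m.npy',m,allow_pickle=True)
    c=crop or (0,0,640,400); save(n+'.png',im,*c,s=s); return st,m,im
def blob(mask,box):
    x0,y0,x1,y1=box
    mm=np.zeros(mask.shape,np.uint8); mm[y0:y1,x0:x1]=mask[y0:y1,x0:x1]
    n,l,s,c=cv2.connectedComponentsWithStats(mm,connectivity=4); i=1+np.argmax(s[1:,4])
    return (l==i).astype(np.uint8),c[i],s[i,4]
def cont(mask,m,z):
    c=max(cv2.findContours(mask,cv2.RETR_EXTERNAL,cv2.CHAIN_APPROX_NONE)[0],key=cv2.contourArea)[:,0,:]
    return np.array([onz(m,u,v,z,True)[:2] for u,v in c.astype(float)])*1000
def rect(mask,m,z): return [np.round(q,1) for q in cv2.minAreaRect(cont(mask,m,z).astype(np.float32))]
def circ(mask,m,z): 
    p=cont(mask,m,z).astype(np.float32); e=cv2.fitEllipse(p); return [np.round(q,1) for q in e]
def hsv(im): 
    h=cv2.cvtColor(im,cv2.COLOR_RGB2HSV).astype(int); return h[...,0],h[...,1],h[...,2]
E
python3 - <<'E'
from wm import *
im=np.load('w1.npy'); m=np.load('w1m.npy',allow_pickle=True).item()
H,S,V=hsv(im)
g,c,a=blob((H>40)&(H<85)&(S>50)&(V>100),(280,140,350,220)); print('green',c,a,circ(g,m,.064))
b,c,a=blob((S<60)&(V>130),(270,135,360,220)); b=cv2.morphologyEx(b,cv2.MORPH_CLOSE,np.ones((3,3))); print('board',c,a,rect(b,m,.012))
k,c,a=blob((V<75),(240,105,380,235)); print('mat',c,rect(k,m,.004))
p,c,a=blob((S<60)&(V>130),(455,20,535,85)); print('pile',c,rect(p,m,.022))
p,c,a=blob((V<60),(240,230,300,280))
print('tcp px',fproj(m,[.6359,.2037,.2086])*1.25, [fproj(m,[.6359+d*np.cos(1.885),.2037+d*np.sin(1.885),.2086-.012])*1.25 for d in (-.0245,.0245)])
save('w1c.png',im,260,120,370,230,6)
E
```

```text
green [311.79191919 190.38585859] 495 [array([635.1, 200. ]), array([26.6, 27.1]), np.float64(172.0)]
board [315.05452185 172.95586326] 2311 [array([637.2, 202. ]), array([70.5, 68.3]), np.float64(17.3)]
mat [306.45898186 168.42410767] [array([635.9, 194.9]), array([126.8, 126.6]), np.float64(19.2)]
pile [495.17083333  60.3280303 ] [array([444.6, 354.5]), array([72.8, 72. ]), np.float64(83.8)]
tcp px [396.47034196 336.17126216] [array([335.29408871, 320.98555413]), array([457.43814531, 320.91848409])]
```

View pics/w1c.png

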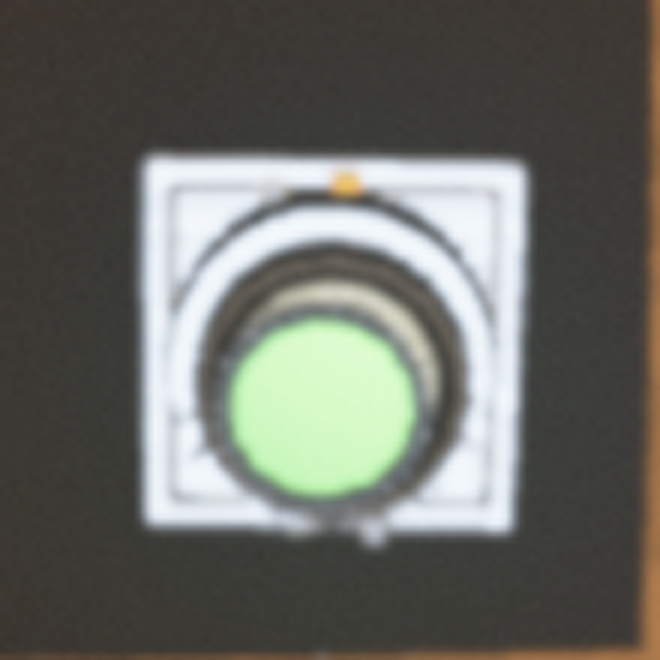

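Run:
```python
from wm import *
ms=bot.camera_model('side'); im=np.load('side0.npy')
H,S,V=hsv(im)
g,c,a=blob((H>40)&(H<85)&(S>60)&(V>60),(225,240,260,265)); print(c,a)
mw=np.load('w1m.npy',allow_pickle=True).item()
A=[ray(ms,*c),ray(mw,311.8,190.4,True)]
M=0;b=0
for o,d in A:
    d=d/np.linalg.norm(d);P=np.eye(3)-np.outer(d,d);M=M+P;b=b+P@o
x=np.linalg.solve(M,b);print(x,[np.linalg.norm(np.cross(x-o,d/np.linalg.norm(d))) for o,d in A])
for z in (.058,.064): print(onz(ms,*c,z))
```

```text
[240.97101449 251.9057971 ] 138
[0.638049  0.1995786 0.0570481] [np.float64(0.0012947584097376178), np.float64(0.0012947584097374129)]
[0.63619107 0.20008878 0.058     ]
[0.63302293 0.20442148 0.064     ]
```

Run:
```python
from wm import *
ms=bot.camera_model('side'); mt=bot.camera_model('top'); mw=np.load('w1m.npy',allow_pickle=True).item()
ims=np.load('side0.npy'); imt=np.load('top0.npy')
def pc(b,m,z,f=False):
    c=max(cv2.findContours(b,cv2.RETR_EXTERNAL,cv2.CHAIN_APPROX_NONE)[0],key=cv2.contourArea)[:,0,:].astype(float)
    w=np.array([onz(m,u,v,z,f)[:2] for u,v in c])*1000
    return np.array(cv2.minAreaRect(w.astype(np.float32))[0])
H,S,V=hsv(ims)
b,c,a=blob((V<75),(200,240,290,305)); print('mat side',pc(b,ms,.004),a)
sm=pc(b,ms,.004)
H,S,V=hsv(np.load('w1.npy')); b,c,a=blob((V<75),(240,105,380,235)); wm_=pc(b,mw,.004,True); print('mat wrist',wm_)
H,S,V=hsv(imt); b,c,a=blob((V<75),(220,130,290,200)); tm=pc(b,mt,.004); print('mat top',tm)
gt,ct,a=blob((H>35)&(H<90)&(S>40)&(V>100),(235,145,265,175)); print('green top',ct,a)
for z in (.052,.058,.064,.07):
    print(z,'side-mat',onz(ms,240.97,251.9,z)[:2]*1000-sm,'wrist-mat',onz(mw,311.8,190.4,z,True)[:2]*1000-wm_,'top-mat',onz(mt,*ct,z)[:2]*1000-tm)
```

```text
mat side [633.29309082 199.78065491] 2109
mat wrist [635.88433838 194.93365479]
mat top [635.54083252 196.52394104]
green top [250.36470588 162.10588235] 85
0.052 side-mat [ 6.07468696 -4.03696363] wrist-mat [4.70615761 5.41468335] top-mat [0.91023347 7.01421735]
0.058 side-mat [2.90645506 0.29586674] wrist-mat [3.1894842  5.01634798] top-mat [0.03070646 6.13626145]
0.064 side-mat [-0.26177683  4.62869711] wrist-mat [1.67281079 4.61801261] top-mat [-0.84882056  5.25830555]
0.07 side-mat [-3.43000873  8.96152748] wrist-mat [0.15613738 4.21967724] top-mat [-1.72834757  4.38034965]
```

send_rows([
  [0, -0.0032, -0.03],
  [0, 0, -0.03],
  [0, 0, -0.03],
  [0, 0, -0.02],
  [0, 0, -0.005],
  [0, 0, 0],
], twist=[0, 0, 0, 0, 0, 0])

```text
t: 2.58
tcp_pos: [0.6366, 0.2002, 0.0939]
ee_rot: [0.0, -0.156, 0.988, -0.0]
force: [-0.4, 0.1, -0.1]
width: 0.577
```

Run:
```python
from wm import *
st,m,im=snap('w2'); print(st['tcp_pos'])
H,S,V=hsv(im)
g,c,a=blob((H>40)&(H<85)&(S>50)&(V>100),(220,140,450,330)); print('green',c,a,circ(g,m,.064))
im=bot.read_camera('side'); save('s2.png',im,180,190,320,310,5)
```

```text
[0.6365927  0.20019834 0.09393812]
green [317.73794668 238.73511061] 1763 [array([634.7, 199.9]), array([26.2, 27.2]), np.float64(13.8)]
```

View pics/w2.png

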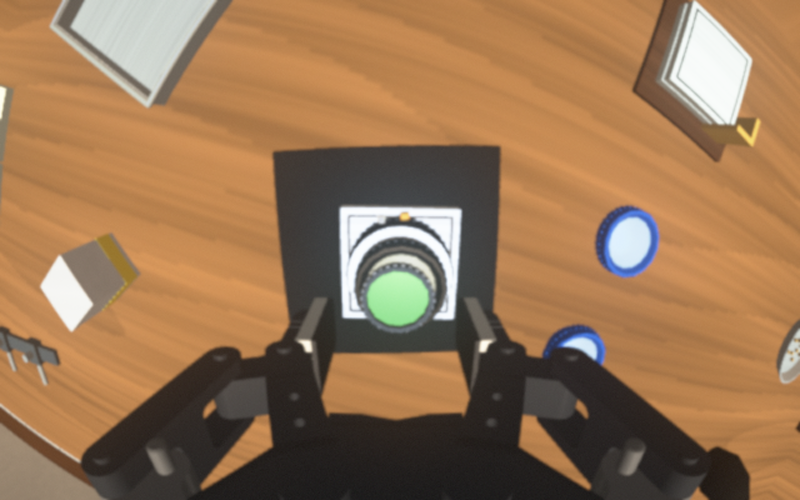

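View pics/s2.png

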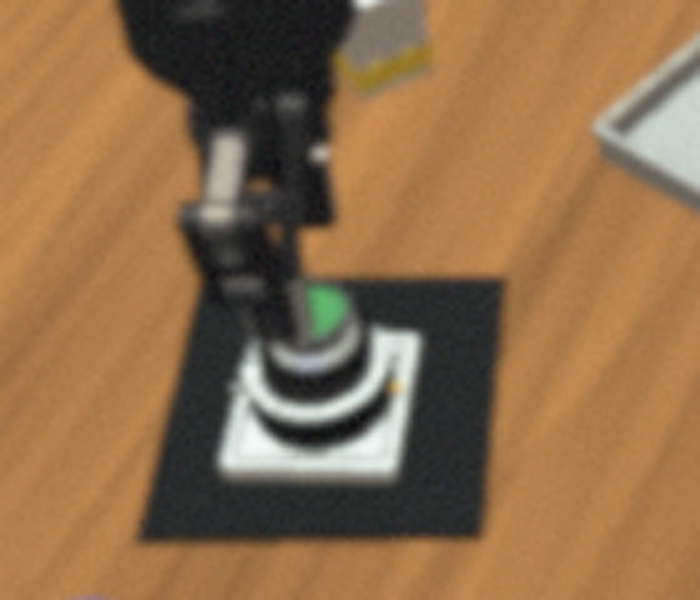

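send_rows([
  [-0.001, 0, -0.01],
  [0, 0, -0.0095],
  [0, 0, 0],
  [0, 0, 0],
], twist=[0, 0, 0, 0])

```text
t: 3.18
tcp_pos: [0.6358, 0.1996, 0.0737]
ee_rot: [-0.0, -0.156, 0.988, -0.0]
force: [0.2, 0.5, 0.4]
width: 0.574
```

send_rows([
  [0, 0, 0],
  [0, 0, 0],
  [0, 0, 0],
  [0, 0, 0],
  [0, 0, 0],
], twist=[0, 0, 0, 0, 0], hand=-0.4)

```text
t: 3.8
tcp_pos: [0.636, 0.1997, 0.0742]
ee_rot: [0.0, -0.156, 0.988, -0.0]
force: [-0.0, -0.5, 5.2]
width: 0.355
```

Run:
```python
from wm import *
st,m,im=snap('w3',(180,150,460,360),2.5); print(st['tcp_pos'],st['width'],st['force'])
```

```text
[0.63603677 0.19970967 0.07420029] 0.35472680025110553 [-0.00806563 -0.54203172  5.21210714]
```

View pics/w3.png

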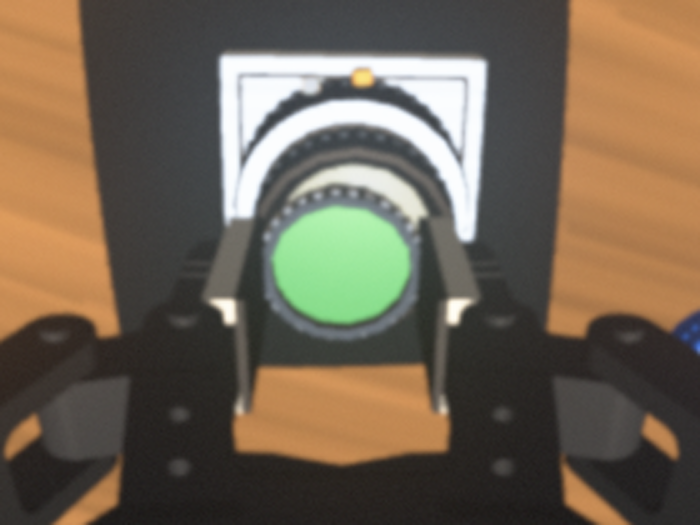

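send_rows([
  [0, 0, 0.003],
  [0, 0, 0.007],
  [0, 0, 0.02],
  [0, 0, 0.02],
  [0, 0, 0],
], twist=[0, 0, 0, 0, 0], hand=-0.6)

```text
t: 4.47
tcp_pos: [0.6367, 0.2, 0.1254]
ee_rot: [0.001, -0.156, 0.988, 0.0]
force: [0.0, 0.3, 0.2]
width: 0.36
```

Run:
```python
from wm import *
st,m,im=snap('w4'); print(st['tcp_pos'],st['width'],st['force'])
im=bot.read_camera('side'); save('s4.png',im,180,190,320,310,5)
```

```text
[0.6366683  0.19995522 0.12542817] 0.3595650929804065 [0.02185705 0.26144755 0.23666606]
```

View pics/w4.png

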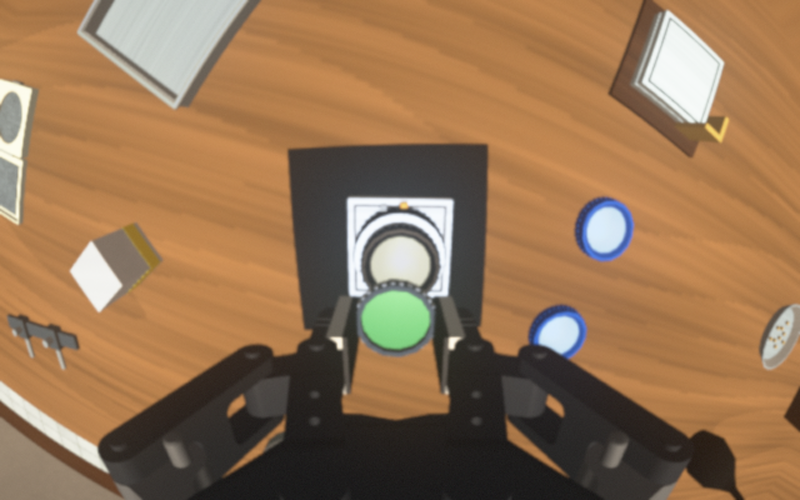

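View pics/s4.png

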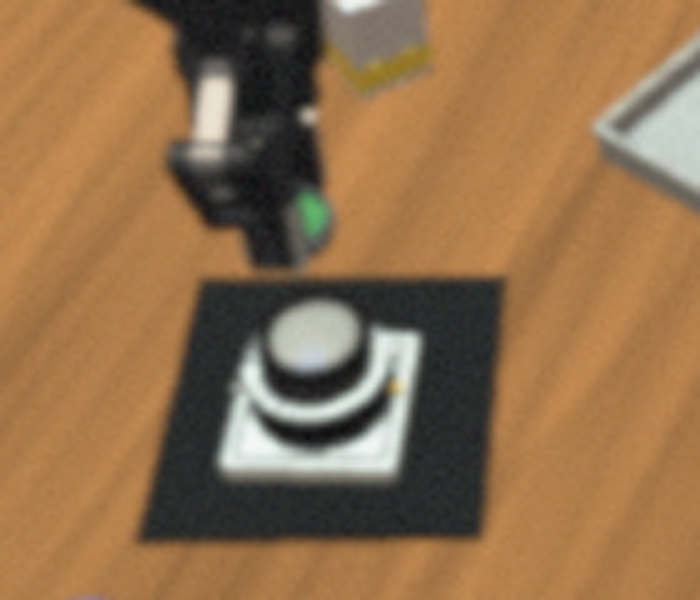

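send_rows([
  [-0.001, -0.02, 0.01],
  [-0.001, -0.0425, 0.01],
  [-0.001, -0.0425, 0],
  [-0.001, -0.0425, 0],
  [-0.001, -0.0425, 0],
  [-0.001, -0.0425, 0],
  [-0.001, -0.0425, 0],
  [-0.001, -0.0425, 0],
  [-0.001, -0.0425, 0],
  [0, -0.0205, 0],
], twist=[0, 0, 0, 0, 0, 0, 0, 0, 0, 0])

```text
t: 5.82
tcp_pos: [0.6257, -0.1838, 0.1435]
ee_rot: [-0.0, -0.155, 0.988, -0.0]
force: [0.2, 0.3, -0.4]
width: 0.356
```

send_rows([
  [0, 0, -0.02],
  [0, 0, -0.02],
  [0, 0, 0],
  [0, 0, 0],
], twist=[0, 0, 0, 0])

```text
t: 6.32
tcp_pos: [0.6269, -0.1808, 0.1044]
ee_rot: [0.0, -0.156, 0.988, -0.0]
force: [0.5, -0.4, -1.1]
width: 0.356
```

Run:
```python
from wm import *
st,m,im=snap('w5'); print(st['tcp_pos'],st['width'],st['force'])
mw=np.load('w4m.npy',allow_pickle=True).item(); i4=np.load('w4.npy')
H,S,V=hsv(i4); b,c,a=blob((S<60)&(V>130),(285,160,355,226)); print('cellglass',c,a)
H,S,V=hsv(im); b,c,a=blob((S<60)&(V>80)&(V<150),(200,100,450,270)); print('pocket?',c,a,circ(b,m,.006))
```

```text
[ 0.62693216 -0.18079735  0.10443658] 0.3558483172762845 [ 0.47626288 -0.38220352 -1.12735528]
cellglass [319.15046536 179.95760083] 1934
pocket? [310.68634785 214.71707187] 3743 [array([ 654.4, -178.1]), array([ 59.9, 101.4]), np.float64(98.4)]
```

View pics/w5.png

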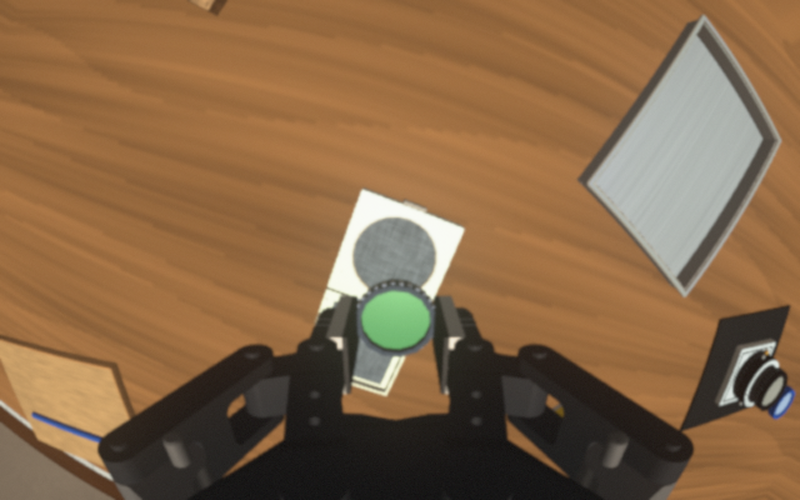

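Run:
```python
from wm import *
im=np.load('w5.npy'); m=np.load('w5m.npy',allow_pickle=True).item()
H,S,V=hsv(im); b,c,a=blob((S<60)&(V<170),(275,165,355,220)); 
b=cv2.morphologyEx(b,cv2.MORPH_CLOSE,np.ones((3,3)))
cc=max(cv2.findContours(b,cv2.RETR_EXTERNAL,cv2.CHAIN_APPROX_NONE)[0],key=cv2.contourArea)[:,0,:]
cc=cc[cc[:,1]<216]
for z in (.006,.01):
    p=np.array([onz(m,u,v,z,True)[:2] for u,v in cc.astype(float)])*1000
    A=np.c_[2*p,np.ones(len(p))]; x=np.linalg.lstsq(A,(p**2).sum(1),rcond=None)[0]; print(z,x[:2],np.sqrt(x[2]+x[:2]@x[:2]))
```

```text
0.006 [ 627.98266704 -182.00263004] 24.487858302043605
0.01 [ 626.77229827 -182.37509881] 24.051332498221242
```

send_rows([
  [0.001, -0.001, -0.025],
  [0, 0, -0.025],
  [0, 0, -0.015],
  [0, 0, -0.008],
  [0, 0, -0.004],
  [0, 0, 0],
  [0, 0, 0],
], twist=[0, 0, 0, 0, 0, 0, 0])

```text
t: 7.25
tcp_pos: [0.6281, -0.182, 0.0275]
ee_rot: [0.0, -0.156, 0.988, -0.0]
force: [-0.2, 0.3, -0.9]
width: 0.351
```

Run:
```python
from wm import *
st,m,im=snap('w6',(180,150,460,360),2.5); print(st['tcp_pos'],st['width'],st['force'])
save('s6.png',bot.read_camera('side'),250,110,370,190,6)
```

```text
[ 0.62814524 -0.181975    0.02745024] 0.35102053579156406 [-0.24938388  0.33905744 -0.89139963]
```

View pics/w6.png

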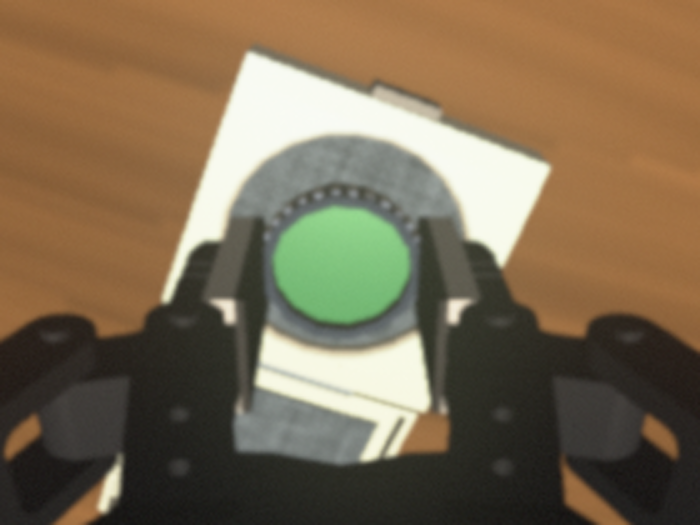

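View pics/s6.png

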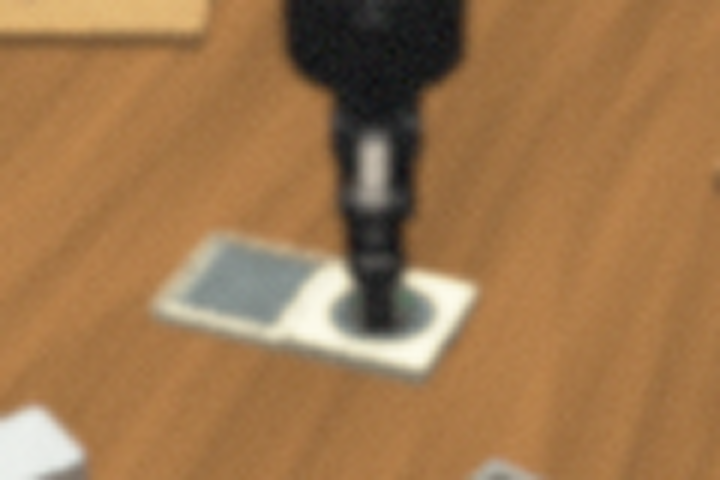

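send_rows([
  [0, 0, -0.001],
  [0, 0, 0],
  [0, 0, 0],
], twist=[0, 0, 0])

```text
t: 7.72
tcp_pos: [0.628, -0.1819, 0.0262]
ee_rot: [0.0, -0.156, 0.988, -0.0]
force: [-0.4, 0.9, 5.6]
width: 0.353
```

send_rows([
  [0, 0, 0],
  [0, 0, 0],
  [0, 0, 0],
  [0, 0, 0],
], twist=[0, 0, 0, 0], hand=0.05)

```text
t: 8.22
tcp_pos: [0.6277, -0.1818, 0.0256]
ee_rot: [-0.0, -0.156, 0.988, 0.0]
force: [-0.2, 0.6, -0.3]
width: 0.523
```

send_rows([
  [0, 0, 0.01],
  [0, 0, 0.03],
  [0, 0, 0.04],
  [0, 0, 0.03],
  [0, 0, 0],
], twist=[0, 0, 0, 0, 0])

```text
t: 8.85
tcp_pos: [0.6293, -0.1823, 0.1393]
ee_rot: [0.003, -0.156, 0.988, -0.001]
force: [0.5, -0.3, -0.0]
width: 0.521
```

Run:
```python
from wm import *
st,m,im=snap('w7'); print(st['tcp_pos'],st['width'],st['force'])
H,S,V=hsv(im)
g,c,a=blob((H>40)&(H<85)&(S>50)&(V>100),(240,120,400,260)); print('green',c,a,circ(g,m,.016))
mw=np.load('w4m.npy',allow_pickle=True).item(); print('cell', onz(mw,319.15,179.96,.054,True))
```

```text
[ 0.62932028 -0.18227978  0.13931211] 0.5208681908098152 [ 0.45573212 -0.3278562  -0.0449033 ]
green [317.59299517 192.93719807] 828 [array([ 626.9, -182.8]), array([26.4, 27.2]), np.float64(8.0)]
cell [0.6117346  0.19338006 0.054     ]
```

View pics/w7.png

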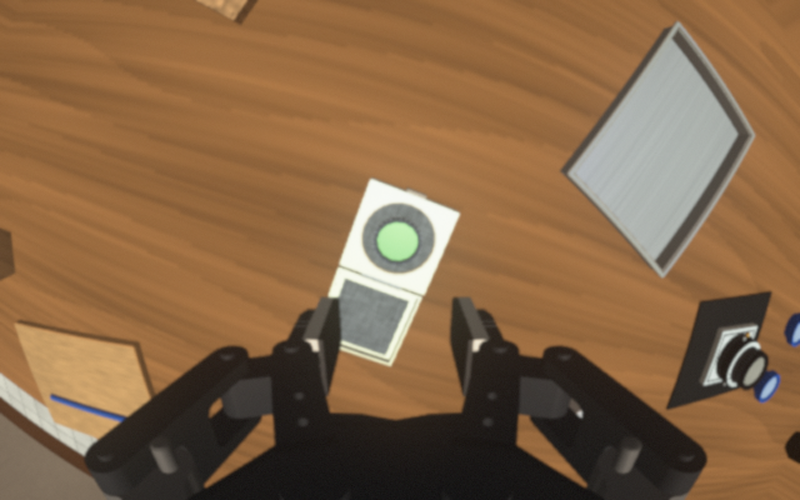

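send_rows([
  [0.001, 0.02, 0.01],
  [0.0007, 0.043, 0],
  [0.0007, 0.043, 0],
  [0.0007, 0.043, 0],
  [0.0007, 0.043, 0],
  [0.0007, 0.043, 0],
  [0.0007, 0.043, 0],
  [0.0007, 0.043, 0],
  [0.0007, 0.043, 0],
  [0, 0.02, -0.01],
], twist=[0, 0, 0, 0, 0, 0, 0, 0, 0, 0], hand=0.42)

```text
t: 10.15
tcp_pos: [0.6337, 0.2053, 0.1356]
ee_rot: [0.0, -0.157, 0.988, 0.0]
force: [0.7, -0.5, -0.9]
width: 0.709
```

send_rows([
  [0, 0, -0.02],
  [0, 0, -0.01],
  [0, 0, 0],
], twist=[0, 0, 0])

```text
t: 10.52
tcp_pos: [0.6336, 0.2016, 0.1046]
ee_rot: [-0.001, -0.156, 0.988, -0.0]
force: [-0.0, -0.2, 0.9]
width: 0.705
```

Run:
```python
from wm import *
st,m,im=snap('w8',(220,130,420,330),3); print(st['tcp_pos'],st['width'],st['force'])
H,S,V=hsv(im)
print(im[190:230:4,318])
```

```text
[0.63357331 0.20156839 0.10462846] 0.7049012191840519 [-0.04883808 -0.18742333  0.85148094]
[[115 116 118]
 [ 69  72  74]
 [116 111 107]
 [148 150 143]
 [235 236 230]
 [234 235 233]
 [233 235 235]
 [233 235 237]
 [233 234 238]
 [232 235 238]]
```

View pics/w8.png

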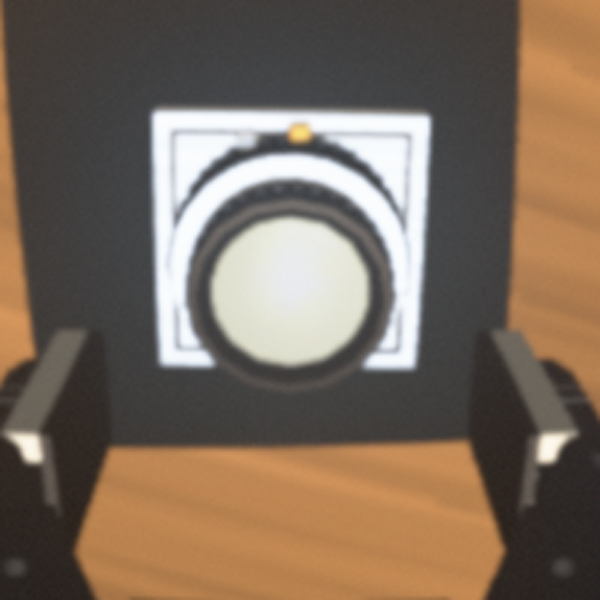

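Run:
```python
from wm import *
im=np.load('w8.npy'); m=np.load('w8m.npy',allow_pickle=True).item()
H,S,V=hsv(im); b,c,a=blob(V>160,(288,200,346,254)); print('glass',c,a,circ(b,m,.054))
b,c,a=blob((S<60)&(V>140),(260,160,370,260));
print('board',rect(b,m,.012)); mm=(V<75)
b,c,a=blob((H>10)&(H<25)&(S>140)&(V>200)&1,(300,165,340,185)); print('brass',c,a,onz(m,*c,.023,True))
```

```text
glass [316.332  226.5685] 2000 [array([632.6, 200.8]), array([31.5, 31.5]), np.float64(60.1)]
board [array([636.1, 201.7]), array([68. , 67.9]), np.float64(17.3)]Traceback (most recent call last):
  File "<stdin>", line 6, in <module>
  File "wm.py", line 12, in blob
    n,l,s,c=cv2.connectedComponentsWithStats(mm,connectivity=4); i=1+np.argmax(s[1:,4])
                                                                     ~~~~~~~~~^^^^^^^^^
    return _wrapfunc(a, 'argmax', axis=axis, out=out, **kwds)
    return bound(*args, **kwds)
ValueError: attempt to get argmax of an empty sequence
```

send_rows([
  [-0.001, -0.0007, -0.02],
  [0, 0, -0.018],
  [0, 0, -0.009],
  [0, 0, 0],
  [0, 0, 0],
], twist=[0, 0, 0, 0, 0])

```text
t: 11.2
tcp_pos: [0.6339, 0.2015, 0.0597]
ee_rot: [0.001, -0.156, 0.988, 0.0]
force: [-0.2, -0.8, 0.4]
width: 0.712
```

send_rows([
  [0, 0, 0],
  [0, 0, 0],
  [0, 0, 0],
  [0, 0, 0],
  [0, 0, 0],
], twist=[0, 0, 0, 0, 0], hand=-0.2, squeeze=35)

```text
t: 11.82
tcp_pos: [0.6338, 0.2016, 0.0599]
ee_rot: [0.001, -0.156, 0.988, 0.0]
force: [-0.1, -1.2, 6.4]
width: 0.493
```

send_rows([
  [0, 0, 0.003],
  [0, 0, 0.005],
  [0, 0, 0.02],
  [0, 0, 0.02],
  [0, 0, 0.02],
  [0, 0, 0],
], twist=[0, 0, 0, 0, 0, 0])

```text
t: 12.58
tcp_pos: [0.6343, 0.2018, 0.1284]
ee_rot: [0.001, -0.156, 0.988, 0.0]
force: [-0.3, -0.2, -0.7]
width: 0.493
```

Run:
```python
from wm import *
st,m,im=snap('w9'); print(st['tcp_pos'],st['width'],st['force'])
save('s9.png',bot.read_camera('side'),180,190,320,310,5)
```

```text
[0.63429617 0.20176665 0.12840148] 0.49254936301855207 [-0.32637903 -0.18100007 -0.67767461]
```

View pics/w9.png

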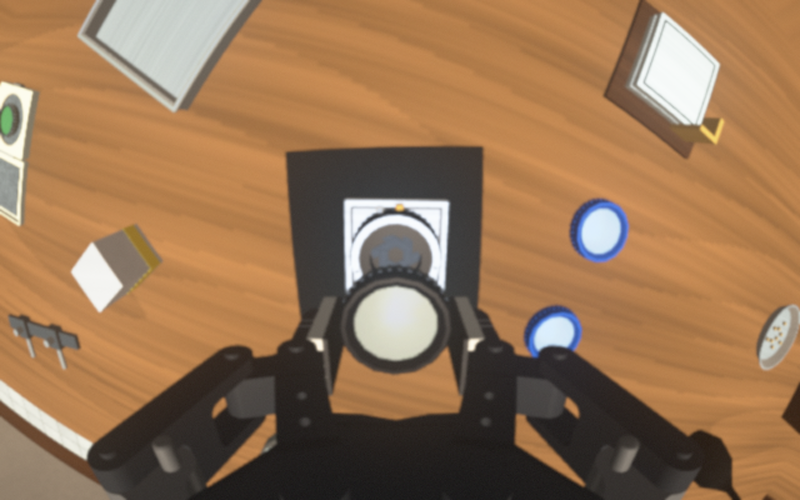

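View pics/s9.png

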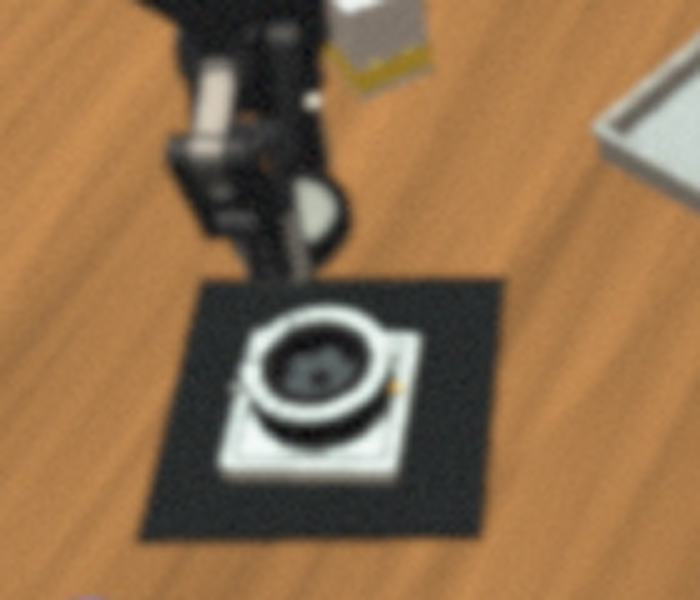

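send_rows([
  [-0.008, -0.018, 0.005],
  [-0.016, -0.037, 0.005],
  [-0.02, -0.046, 0],
  [-0.02, -0.046, 0],
  [-0.02, -0.046, 0],
  [-0.02, -0.046, 0],
  [-0.02, -0.046, 0],
  [-0.02, -0.046, 0],
  [-0.02, -0.046, 0],
  [-0.02, -0.046, 0],
], twist=[-2, -3, -3, -3, -3, -3, -3, -3, -3, -3])

```text
t: 13.92
tcp_pos: [0.4472, -0.2231, 0.1364]
ee_rot: [-0.0, 0.098, 0.995, -0.0]
force: [1.4, 0.1, -0.7]
width: 0.496
```

send_rows([
  [-0.02, -0.046, 0],
  [-0.019, -0.045, 0],
  [-0.01, -0.018, 0],
  [-0.004, -0.006, 0],
  [0, 0, -0.02],
  [0, 0, 0],
  [0, 0, 0],
], twist=[-3, -2, -2, 0, 0, 0, 0])

```text
t: 14.8
tcp_pos: [0.3965, -0.336, 0.1171]
ee_rot: [-0.0, 0.157, 0.988, 0.0]
force: [-0.2, -0.1, -1.2]
width: 0.493
```

Run:
```python
from wm import *
st,m,im=snap('w10'); print(st['tcp_pos'],st['width'],st['force'])
```

```text
[ 0.39645518 -0.33600834  0.11712789] 0.49269920350210933 [-0.15240602 -0.05501743 -1.15450961]
```

View pics/w10.png

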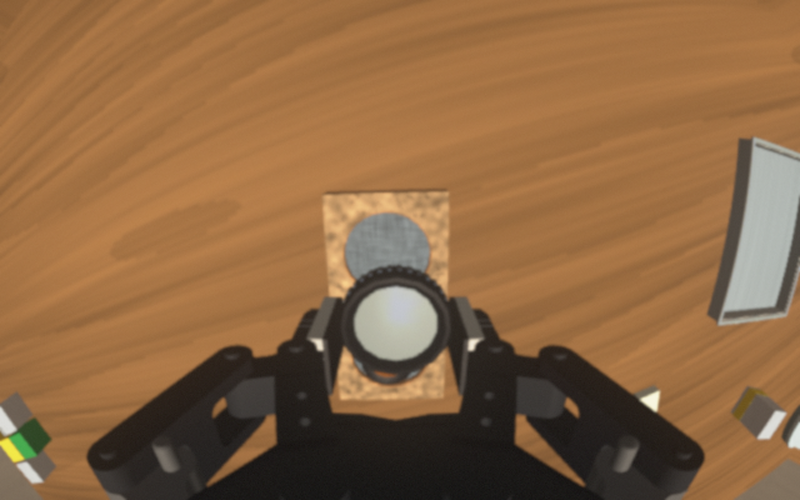

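Run:
```python
from wm import *
im=np.load('w10.npy'); m=np.load('w10m.npy',allow_pickle=True).item()
H,S,V=hsv(im); b,c,a=blob((S<60)&(V<170)&(V>80),(268,160,350,214)); print(c,a)
cc=max(cv2.findContours(b,cv2.RETR_EXTERNAL,cv2.CHAIN_APPROX_NONE)[0],key=cv2.contourArea)[:,0,:]
cc=cc[cc[:,1]<208]
for z in (.008,.014):
    p=np.array([onz(m,u,v,z,True)[:2] for u,v in cc.astype(float)])*1000
    A=np.c_[2*p,np.ones(len(p))]; x=np.linalg.lstsq(A,(p**2).sum(1),rcond=None)[0]; print(z,x[:2],np.sqrt(x[2]+x[:2]@x[:2]))
g,c,a=blob(V>150,(280,225,355,295)); print(c,a,circ(g,m,.117+.054-.0599-.117+.1171-.0))
print(onz(m,*c,.1171-.0059,True))
```

```text
[309.27422003 194.35344828] 2436
0.008 [ 396.52236111 -342.55096566] 26.56499223753763
0.014 [ 394.81765587 -341.8467079 ] 25.8870603339652
[316.19655522 258.16143195] 2961 [array([ 394.8, -336.2]), array([30.7, 30.8]), np.float64(31.1)]
[ 0.39406702 -0.33593736  0.1112    ]
```

send_rows([
  [0.001, -0.0058, -0.02],
  [0, 0, -0.025],
  [0, 0, -0.02],
  [0, 0, -0.01],
  [0, 0, -0.006],
  [0, 0, 0],
  [0, 0, 0],
], twist=[0, 0, 0, 0, 0, 0, 0])

```text
t: 15.72
tcp_pos: [0.3977, -0.3426, 0.0364]
ee_rot: [0.0, 0.157, 0.988, -0.0]
force: [-0.2, 0.2, -1.5]
width: 0.491
```

Run:
```python
from wm import *
st,m,im=snap('w11',(180,150,460,360),2.5); print(st['tcp_pos'],st['width'],st['force'])
```

```text
[ 0.39771946 -0.34262307  0.03640285] 0.49075197060862663 [-0.20303429  0.22367976 -1.47092629]
```

View pics/w11.png

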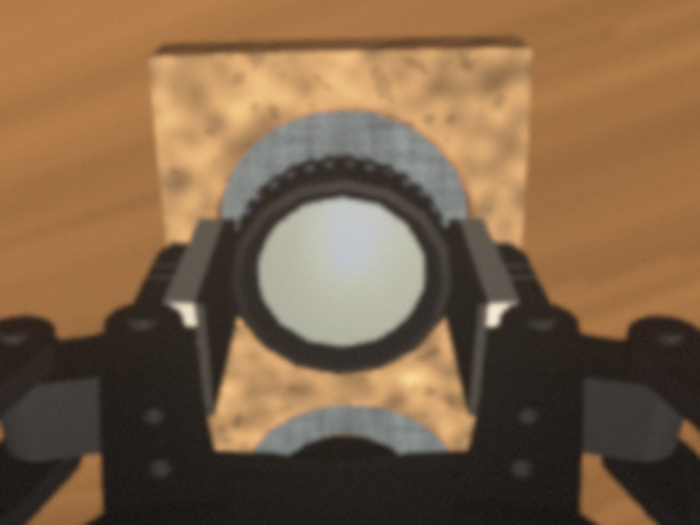

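send_rows([
  [0, 0, -0.0012],
  [0, 0, -0.001],
  [0, 0, 0],
  [0, 0, 0],
], twist=[0, 0, 0, 0])

```text
t: 16.27
tcp_pos: [0.3975, -0.3425, 0.0338]
ee_rot: [0.0, 0.157, 0.988, -0.0]
force: [-0.9, 1.0, 4.4]
width: 0.494
```

send_rows([
  [0, 0, 0],
  [0, 0, 0],
  [0, 0, 0],
  [0, 0, 0],
], twist=[0, 0, 0, 0], hand=0.3)

```text
t: 16.77
tcp_pos: [0.3973, -0.3423, 0.0335]
ee_rot: [-0.0, 0.157, 0.988, -0.0]
force: [0.1, 0.5, -0.2]
width: 0.651
```

send_rows([
  [0, 0, 0.01],
  [0, 0, 0.03],
  [0, 0, 0.04],
  [0, 0, 0.03],
  [0, 0, 0],
], twist=[0, 0, 0, 0, 0])

```text
t: 17.4
tcp_pos: [0.3985, -0.3433, 0.1465]
ee_rot: [0.002, 0.157, 0.988, -0.001]
force: [0.1, -0.5, 0.6]
width: 0.649
```

Run:
```python
from wm import *
st,m,im=snap('w12'); print(st['tcp_pos'],st['width'],st['force'])
H,S,V=hsv(im); g,c,a=blob(V>150,(280,150,350,230)); print(c,a,onz(m,*c,.028,True)) if 0 else None
```

```text
[ 0.39853451 -0.34334019  0.14652087] 0.6494698170129805 [ 0.1093917  -0.52037893  0.55227266]
```

View pics/w12.png

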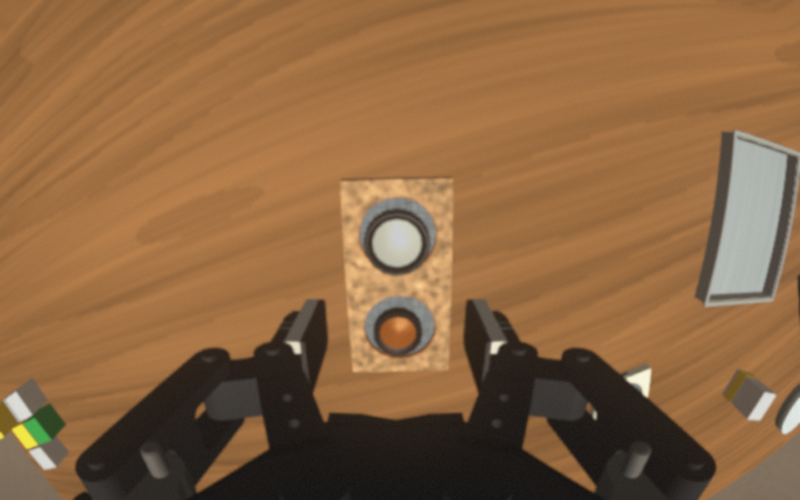

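send_rows([
  [0.01, 0.023, 0],
  [0.02, 0.046, 0],
  [0.022, 0.05, 0],
  [0.022, 0.05, 0],
  [0.022, 0.05, 0],
  [0.022, 0.05, 0],
  [0.022, 0.05, 0],
  [0.022, 0.05, 0],
  [0.022, 0.05, 0],
  [0.022, 0.05, 0],
], twist=[2, 3, 3, 3, 3, 3, 3, 3, 3, 3], hand=0.85)

```text
t: 18.7
tcp_pos: [0.6032, 0.1283, 0.1424]
ee_rot: [-0.001, -0.096, 0.995, -0.0]
force: [0.4, -0.2, 0.2]
width: 0.924
```

send_rows([
  [0.018, 0.045, 0],
  [0.01, 0.025, -0.01],
  [0.004, 0.006, -0.015],
  [0, 0, -0.015],
  [0, 0, 0],
], twist=[3, 3, 1, 0, 0])

```text
t: 19.32
tcp_pos: [0.6339, 0.2008, 0.1016]
ee_rot: [-0.002, -0.155, 0.988, -0.0]
force: [0.3, -0.6, 0.1]
width: 0.924
```

Run:
```python
from wm import *
m=np.load('w12m.npy',allow_pickle=True).item(); print('cell',onz(m,318.4,194.4,.028,True))
st,m,im=snap('w13',(220,130,420,330),3); print(st['tcp_pos'],st['ee_rot'],st['width'],st['force'])
H,S,V=hsv(im)
b,c,a=blob((S<60)&(V>140),(260,150,370,270)); print('board',rect(b,m,.012))
```

```text
cell [ 0.39669505 -0.34183101  0.028     ]
[0.63389785 0.20084369 0.1015822 ] [-1.89477792e-03 -1.54879651e-01  9.87931416e-01 -4.69843812e-04] 0.9242310079149668 [ 0.33659128 -0.60755286  0.06314798]
board [array([638.9, 202.6]), array([73.7, 67.8]), np.float64(17.0)]
```

View pics/w13.png

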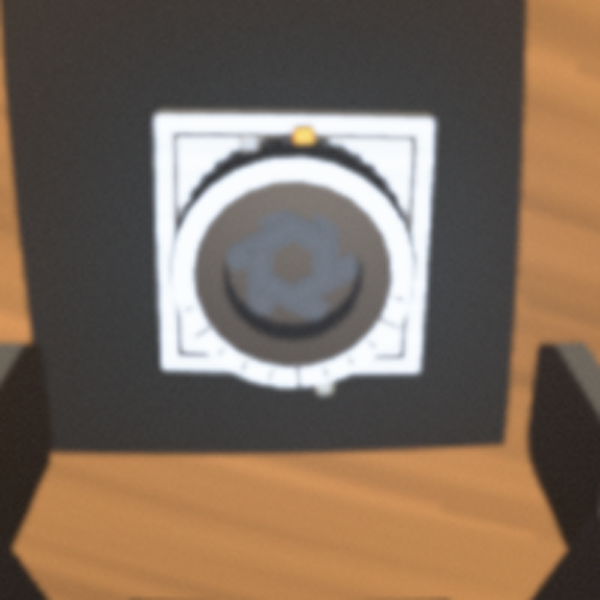

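Run:
```python
from wm import *
im=np.load('w13.npy'); m=np.load('w13m.npy',allow_pickle=True).item()
H,S,V=hsv(im); b,c,a=blob((V<150),(284,190,352,253)); b=cv2.morphologyEx(b,cv2.MORPH_CLOSE,np.ones((5,5))); print(c,a,circ(b,m,.034))
for z,u,v in ((.023,220+303/3,130+135/3),(.023,220+325/3,130+388/3)): print(onz(m,u,v,z,True))
for u,v in ((153,113),(435,118),(421,373),(162,371)): print(onz(m,220+u/3,130+v/3,.012,True)*1000)
```

```text
[317.09963946 221.08030154] 3051 [array([635.5, 201.4]), array([42.2, 42.5]), np.float64(15.2)]
[0.60638461 0.19484169 0.023     ]
[0.66480733 0.2196272  0.023     ]
[614.16947785 160.13881937  12.        ]
[594.79827436 224.28038051  12.        ]
[658.54477272 244.26060363  12.        ]
[678.5167151  180.17284057  12.        ]
```

send_rows([
  [0.0015, 0.0006, -0.02],
  [0, 0, -0.025],
  [0, 0, -0.018],
  [0, 0, -0.0085],
  [0, 0, 0],
  [0, 0, 0],
], twist=[0, 0, 0, 0, 0, 0])

```text
t: 20.12
tcp_pos: [0.6375, 0.2032, 0.0332]
ee_rot: [0.001, -0.156, 0.988, 0.0]
force: [0.5, -0.4, 0.1]
width: 0.927
```

send_rows([
  [0, 0, 0],
  [0, 0, 0],
  [0, 0, 0],
  [0, 0, 0],
  [0, 0, 0],
], twist=[0, 0, 0, 0, 0], hand=0.1, squeeze=40)

```text
t: 20.75
tcp_pos: [0.6373, 0.2034, 0.0332]
ee_rot: [0.001, -0.156, 0.988, -0.0]
force: [-0.7, 0.1, 5.4]
width: 0.634
```

Run:
```python
from wm import *
st,m,im=snap('w14'); print(st['tcp_pos'],st['width'],st['force'])
```

```text
[0.63730338 0.20337825 0.03318251] 0.6343905986428541 [-0.73192081  0.06061443  5.42081869]
```

View pics/w14.png

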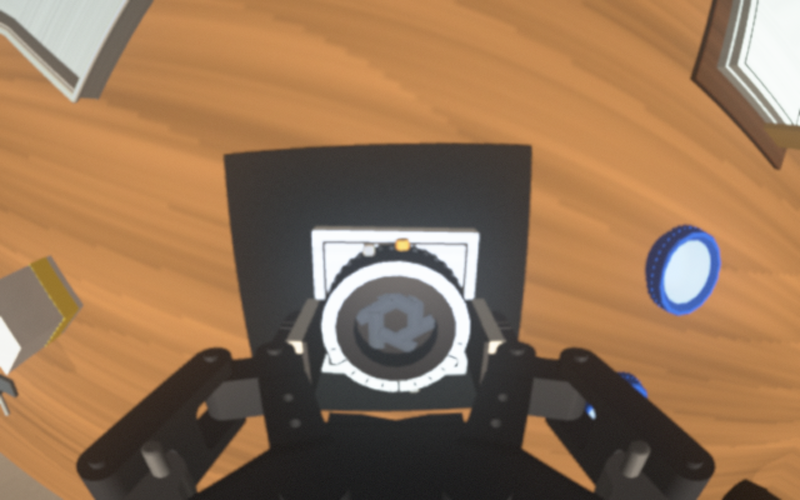

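send_rows([
  [0, 0, 0.003],
  [0, 0, 0.005],
  [0, 0, 0.02],
  [0, 0, 0.025],
  [0, 0, 0.025],
  [0, 0, 0.01],
  [0, 0, 0],
], twist=[0, 0, 0, 0, 0, 0, 0])

```text
t: 21.68
tcp_pos: [0.6371, 0.2034, 0.1204]
ee_rot: [0.0, -0.156, 0.988, 0.0]
force: [-0.9, 0.4, -1.8]
width: 0.639
```

Run:
```python
from wm import *
st,m,im=snap('w15'); print(st['tcp_pos'],st['width'],st['force'])
save('s15.png',bot.read_camera('side'),180,190,320,310,5)
H,S,V=hsv(im)
b,c,a=blob((S<60)&(V>130),(220,120,420,230)); print(c,rect(b,m,.012))
```

```text
[0.63709615 0.20337271 0.12043746] 0.6393699476243098 [-0.94397802  0.43879881 -1.82273406]
[314.79358354 177.7127724 ] [array([624.8, 198.2]), array([44.5, 67.9]), np.float64(17.7)]
```

View pics/w15.png

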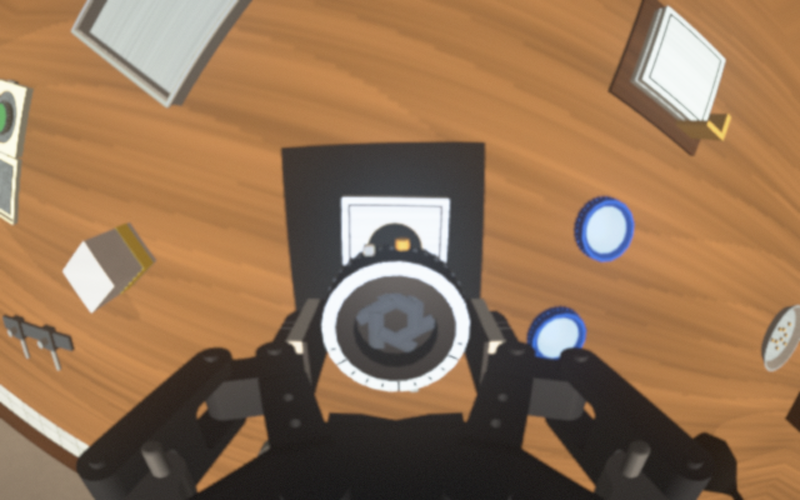

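View pics/s15.png

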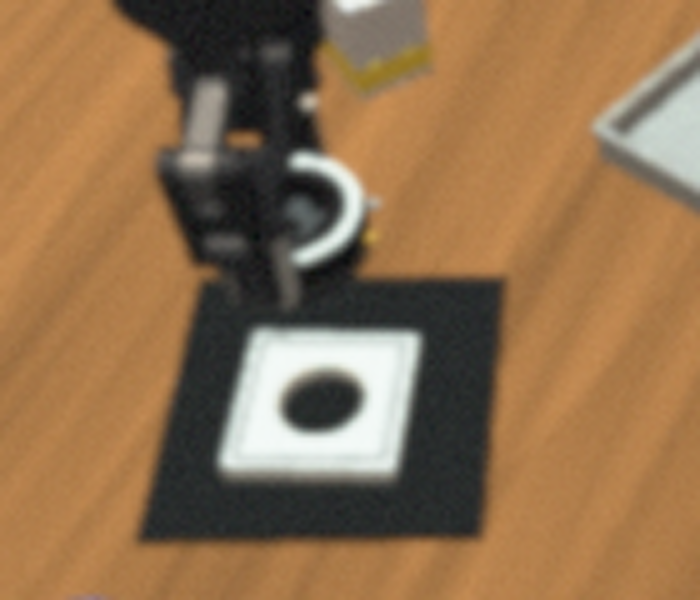

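send_rows([
  [-0.01, -0.014, 0],
  [-0.019, -0.026, 0],
  [-0.019, -0.026, 0],
  [-0.019, -0.026, 0],
  [-0.019, -0.026, 0],
  [-0.019, -0.026, 0],
  [-0.019, -0.026, 0],
  [-0.015, -0.021, 0],
  [-0.008, -0.012, -0.01],
  [0, 0, -0.02],
], twist=[-3, -4, -5, -5, -5, -5, -5, -3, -2, 0])

```text
t: 23.02
tcp_pos: [0.4896, -0.0004, 0.0893]
ee_rot: [0.0, 0.166, 0.986, 0.0]
force: [1.3, 0.2, -2.4]
width: 0.632
```

send_rows([
  [0, 0, 0],
  [0, 0, 0],
], twist=[0, 0])

```text
t: 23.28
tcp_pos: [0.49, 0.0005, 0.09]
ee_rot: [-0.0, 0.165, 0.986, -0.0]
force: [0.7, -0.4, -1.7]
width: 0.637
```

Run:
```python
from wm import *
st,m,im=snap('w16'); print(st['tcp_pos'],st['ee_rot'],st['width'],st['force'])
```

```text
[4.90045810e-01 4.71966373e-04 8.99582672e-02] [-2.14910958e-04  1.65465928e-01  9.86215482e-01 -6.37640244e-05] 0.6367214956125337 [ 0.68968433 -0.41726987 -1.68453766]
```

View pics/w16.png

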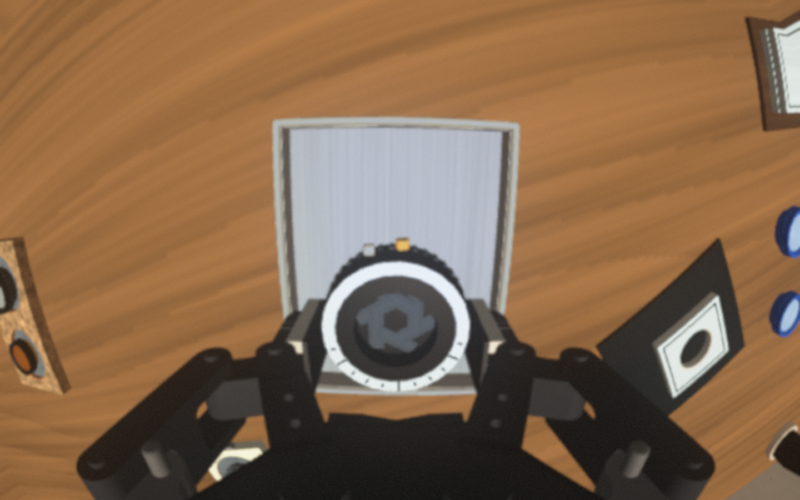

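send_rows([
  [0, 0, -0.02],
  [0, 0, -0.02],
  [0, 0, -0.015],
  [0, 0, -0.007],
  [0, 0, -0.003],
  [0, 0, 0],
  [0, 0, 0],
], twist=[0, 0, 0, 0, 0, 0, 0])

```text
t: 24.2
tcp_pos: [0.4902, 0.0003, 0.0256]
ee_rot: [0.0, 0.166, 0.986, 0.0]
force: [-1.2, 0.1, -1.7]
width: 0.642
```

send_rows([
  [0, 0, -0.001],
  [0, 0, -0.001],
  [0, 0, 0],
  [0, 0, 0],
], twist=[0, 0, 0, 0])

```text
t: 24.7
tcp_pos: [0.4899, 0.0002, 0.0231]
ee_rot: [0.0, 0.166, 0.986, -0.0]
force: [-0.1, -0.2, -0.3]
width: 0.638
```

send_rows([
  [0, 0, -0.0004],
  [0, 0, 0],
  [0, 0, 0],
  [0, 0, 0],
  [0, 0, 0],
], twist=[0, 0, 0, 0, 0], hand=0.65)

```text
t: 25.32
tcp_pos: [0.4898, 0.0003, 0.0227]
ee_rot: [-0.0, 0.166, 0.986, -0.0]
force: [0.3, -0.2, -0.3]
width: 0.824
```

send_rows([
  [0, 0, 0.01],
  [0, 0, 0.03],
  [0, 0, 0.04],
  [0, 0, 0.03],
  [0, 0, 0],
], twist=[0, 0, 0, 0, 0])

```text
t: 25.95
tcp_pos: [0.4914, 0.0003, 0.1355]
ee_rot: [0.002, 0.166, 0.986, 0.0]
force: [0.7, 0.2, -0.5]
width: 0.825
```

Run:
```python
from wm import *
st,m,im=snap('w17'); print(st['tcp_pos'],st['width'],st['force'])
save('s17.png',bot.read_camera('side'),280,170,420,270,5)
```

```text
[4.91404831e-01 2.50910971e-04 1.35481226e-01] 0.8245108237596998 [ 0.74364099  0.21475295 -0.49033968]
```

View pics/w17.png

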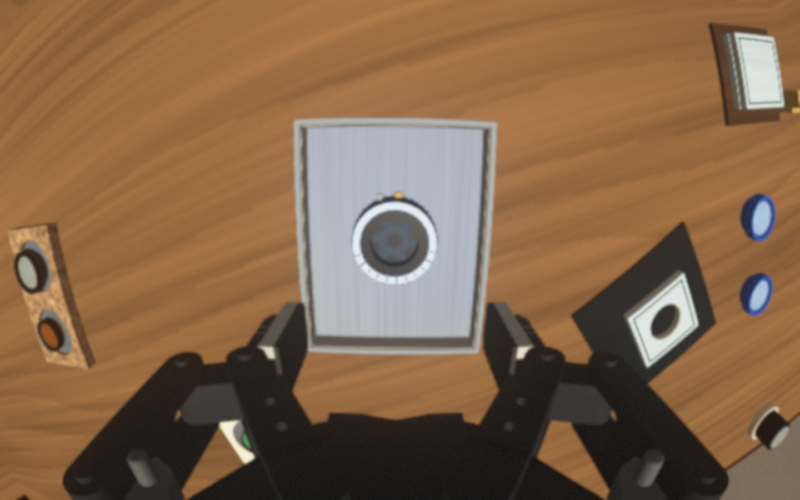

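View pics/s17.png

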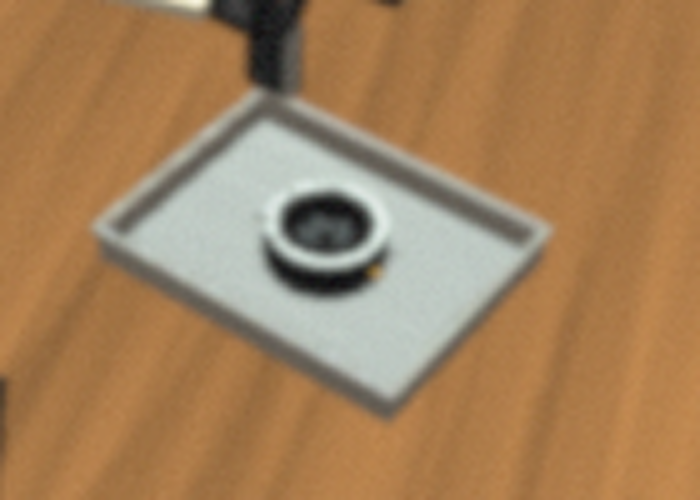

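send_rows([
  [0.01, 0.014, 0],
  [0.019, 0.026, 0],
  [0.019, 0.026, 0],
  [0.019, 0.026, 0],
  [0.019, 0.026, 0],
  [0.019, 0.026, 0],
  [0.019, 0.026, 0],
  [0.013, 0.021, 0],
  [0.007, 0.011, -0.01],
  [0, 0, -0.02],
], twist=[2.3, 4, 5, 5, 5, 5, 5, 3, 2, 0], hand=1)

```text
t: 27.3
tcp_pos: [0.6343, 0.2036, 0.1013]
ee_rot: [0.0, -0.151, 0.989, -0.0]
force: [0.5, -0.1, -0.8]
width: 1.004
```

send_rows([
  [0, 0, 0],
  [0, 0, 0],
], twist=[0, 0])

```text
t: 27.55
tcp_pos: [0.6337, 0.2021, 0.1026]
ee_rot: [-0.0, -0.15, 0.989, -0.0]
force: [-0.6, -0.5, 0.1]
width: 1.001
```

```bash
cat > bd.py <<'E'
from wm import *
def edges(b,m,z):
    p=cont(b,m,z); c,wh,a=cv2.minAreaRect(p.astype(np.float32)); c=np.array(c)
    a=np.deg2rad(a); out=[]
    for k in range(4):
        t=a+k*np.pi/2; n=np.array([np.cos(t),np.sin(t)]); s=np.array([-n[1],n[0]]); q=p-c
        sel=q[(q@n>q@n*0+25)&(abs(q@s)<24)]
        vx,vy,x0,y0=cv2.fitLine((sel).astype(np.float32),cv2.DIST_HUBER,0,.01,.01).ravel()
        out.append((np.round(np.rad2deg(np.arctan2(vy,vx))%90,1),np.round(np.mean(sel@n),1),np.round(np.rad2deg(t)%360,0)))
    return c,wh,out
E
python3 - <<'E'
from bd import *
st,m,im=snap('w18',(220,100,420,300),3); a=np.rad2deg(np.arctan2(st['ee_rot'][2],st['ee_rot'][1]));print(st['tcp_pos'],2*a-90,st['width'],st['force'])
H,S,V=hsv(im)
b,c,a=blob((S<60)&(V>130),(240,100,400,280)); print(c,*edges(b,m,.012),sep='\n')
E
```

```text
[0.63369765 0.20211658 0.10260624] 107.22573402982667 1.001407793972559 [-0.56070825 -0.5457233   0.1261876 ]
[315.42255247 208.37138042]
[636.04785156 201.69039917]
(68.132568359375, 68.03327941894531)
[(np.float32(17.1), np.float64(33.6), np.float64(17.0)), (np.float32(16.9), np.float64(33.6), np.float64(107.0)), (np.float32(17.2), np.float64(34.0), np.float64(197.0)), (np.float32(17.0), np.float64(33.6), np.float64(287.0))]
```

View pics/w18.png

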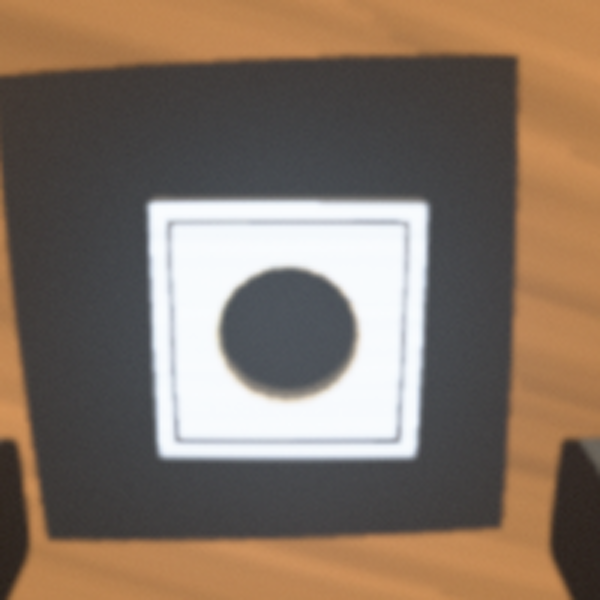

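send_rows([
  [0.0015, -0.0004, -0.02],
  [0, 0, -0.025],
  [0, 0, -0.02],
  [0, 0, -0.012],
  [0, 0, -0.005],
  [0, 0, 0],
  [0, 0, 0],
], twist=[0, 0, 0, 0, 0, 0, 0])

```text
t: 28.48
tcp_pos: [0.6359, 0.202, 0.0215]
ee_rot: [0.001, -0.15, 0.989, 0.0]
force: [-0.5, -0.3, -0.4]
width: 1.0
```

Run:
```python
from bd import *
st,m,im=snap('w19',(140,120,500,390),2.2); a=np.rad2deg(np.arctan2(st['ee_rot'][2],st['ee_rot'][1]));print(st['tcp_pos'],2*a-90,st['width'],st['force'])
save('s19.png',bot.read_camera('side'),180,190,320,310,5)
```

```text
[0.63585527 0.20199492 0.02152899] 107.2255062192832 1.0000182586255344 [-0.4503262  -0.33234724 -0.42101416]
```

View pics/w19.png

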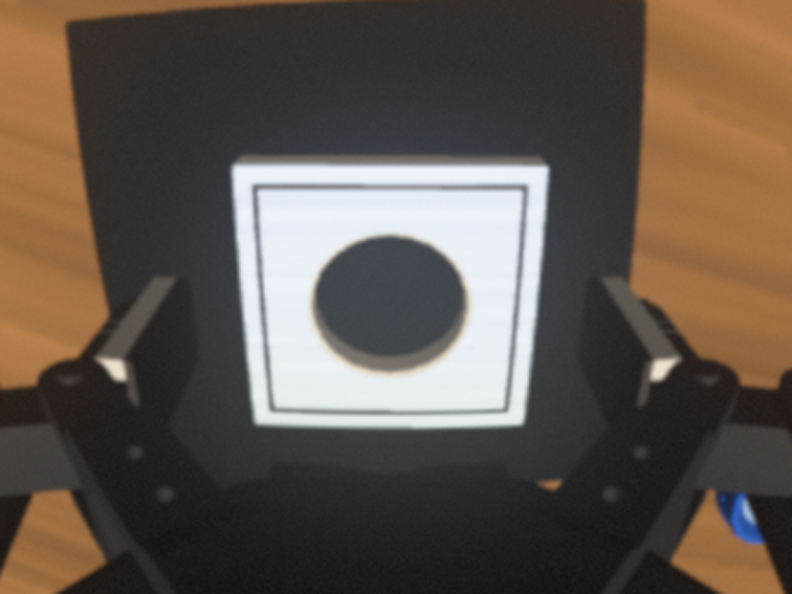

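View pics/s19.png

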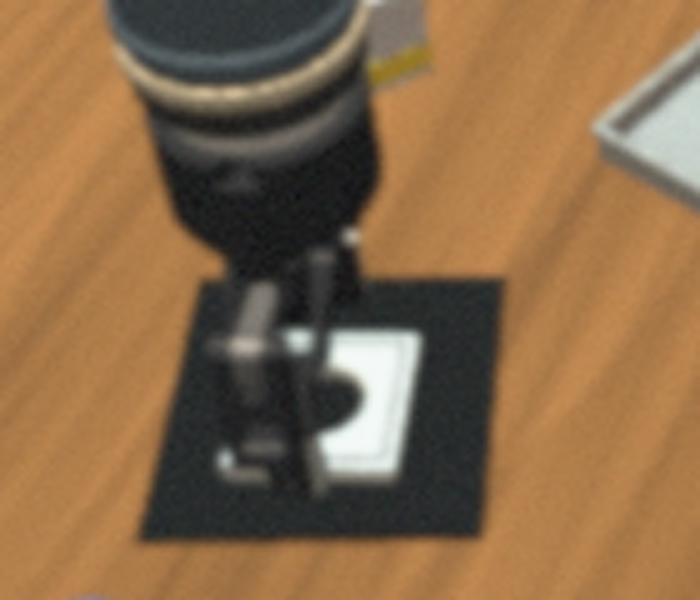

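send_rows([
  [0, 0, -0.003],
  [0, 0, -0.002],
  [0, 0, 0],
  [0, 0, 0],
], twist=[0, 0, 0, 0])

```text
t: 29.08
tcp_pos: [0.6353, 0.2018, 0.0156]
ee_rot: [-0.0, -0.15, 0.989, -0.0]
force: [0.7, -0.1, 0.1]
width: 1.0
```

send_rows([
  [0, 0, 0],
  [0, 0, 0],
  [0, 0, 0],
  [0, 0, 0],
  [0, 0, 0],
], twist=[0, 0, 0, 0, 0], hand=0.35, squeeze=40)

```text
t: 29.7
tcp_pos: [0.6355, 0.2019, 0.0161]
ee_rot: [0.0, -0.15, 0.989, -0.0]
force: [-1.6, -0.2, 5.9]
width: 0.758
```

Run:
```python
from bd import *
st,m,im=snap('w20',(140,120,500,390),2.2); a=np.rad2deg(np.arctan2(st['ee_rot'][2],st['ee_rot'][1]));print(st['tcp_pos'],2*a-90,st['width'],st['force'])
```

```text
[0.63552699 0.20191457 0.01605204] 107.22814234247471 0.758113958233816 [-1.59690413 -0.207252    5.86804955]
```

View pics/w20.png

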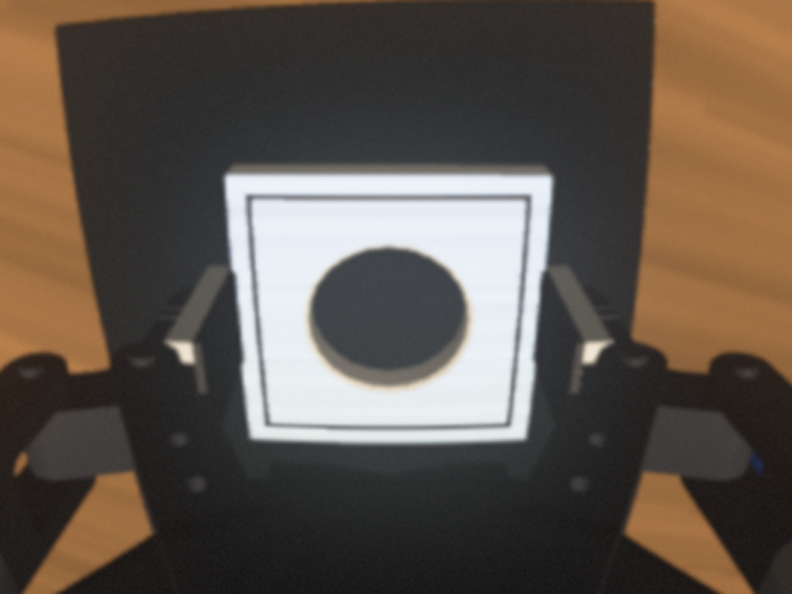

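send_rows([
  [0, 0, 0.003],
  [0, 0, 0.005],
  [0, 0, 0.015],
  [0, 0, 0.025],
  [0, 0, 0.025],
  [0, 0, 0.01],
  [0, 0, 0],
], twist=[0, 0, 0, 0, 0, 0, 0])

```text
t: 30.62
tcp_pos: [0.6358, 0.202, 0.0996]
ee_rot: [0.001, -0.15, 0.989, 0.0]
force: [0.2, -0.4, -0.2]
width: 0.757
```

Run:
```python
from bd import *
im=np.load('w20.npy'); m=np.load('w20m.npy',allow_pickle=True).item()
H,S,V=hsv(im); b,c,a=blob((S<40)&(V>165),(240,190,395,325)); print(rect(b,m,.012)); print(*edges(b,m,.012))
st,m,im=snap('w21'); a=np.rad2deg(np.arctan2(st['ee_rot'][2],st['ee_rot'][1]));print(st['tcp_pos'],2*a-90,st['width'],st['force'])
H,S,V=hsv(im); b,c,a=blob((S<40)&(V>165),(240,190,395,325)); print(rect(b,m,st['tcp_pos'][2]-.004),*edges(b,m,st['tcp_pos'][2]-.004))
save('s21.png',bot.read_camera('side'),180,190,320,310,5)
```

```text
[array([636.4, 201.6]), array([56.2, 56.5]), np.float64(17.0)]
[636.42755127 201.57385254] (56.238067626953125, 56.49161148071289) [(np.float32(17.2), np.float64(27.8), np.float64(17.0)), (np.float32(16.9), np.float64(28.0), np.float64(107.0)), (np.float32(17.2), np.float64(27.8), np.float64(197.0)), (np.float32(17.2), np.float64(27.9), np.float64(287.0))]
[0.6357942  0.20196873 0.09955276] 107.22413071171331 0.7565658604971951 [ 0.15076423 -0.3784559  -0.22204785]
[array([636.6, 201.6]), array([56.2, 56.4]), np.float64(17.0)] [636.64691162 201.63163757] (56.21321105957031, 56.410369873046875) [(np.float32(17.2), np.float64(27.8), np.float64(17.0)), (np.float32(16.9), np.float64(27.9), np.float64(107.0)), (np.float32(17.2), np.float64(27.8), np.float64(197.0)), (np.float32(17.2), np.float64(27.9), np.float64(287.0))]
```

View pics/w21.png

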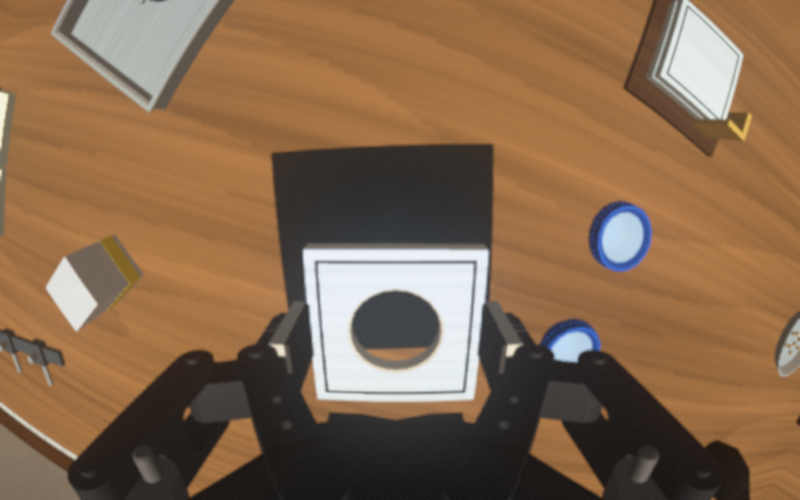

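View pics/s21.png

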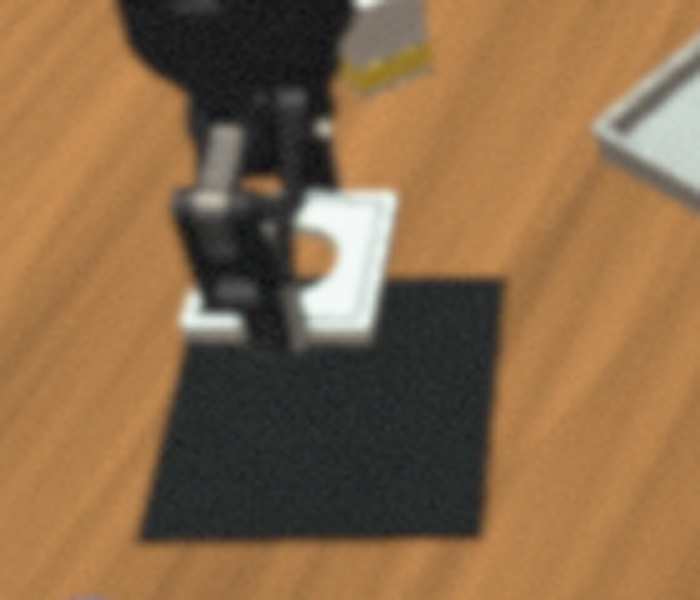

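send_rows([
  [-0.006, 0.01, 0.005],
  [-0.014, 0.02, 0.005],
  [-0.016, 0.023, 0.005],
  [-0.016, 0.023, 0.005],
  [-0.016, 0.023, 0],
  [-0.016, 0.023, 0],
  [-0.014, 0.018, 0],
  [-0.008, 0.01, 0],
  [0, 0, 0],
  [0, 0, 0],
], twist=[-1.5, -3, -4, -4, -4, -4, -3, 0, 0, 0])

```text
t: 31.98
tcp_pos: [0.5297, 0.3513, 0.1184]
ee_rot: [-0.0, 0.055, 0.999, -0.0]
force: [0.4, -0.3, -0.4]
width: 0.759
```

Run:
```python
from bd import *
st,m,im=snap('w22'); a=np.rad2deg(np.arctan2(st['ee_rot'][2],st['ee_rot'][1]));print(st['tcp_pos'],2*a-90,st['width'],st['force'])
save('t22.png',bot.read_camera('top'),150,180,290,280,5)
```

```text
[0.52970248 0.3512791  0.11843332] 83.73965209719972 0.7586592120211504 [ 0.36061988 -0.27580606 -0.39436858]
```

View pics/w22.png

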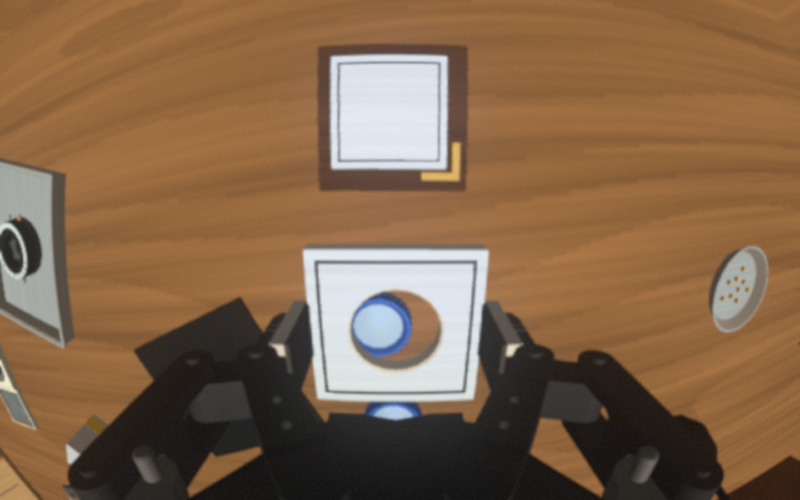

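Run:
```python
from bd import *
im=np.load('w22.npy'); m=np.load('w22m.npy',allow_pickle=True).item()
H,S,V=hsv(im); b,c,a=blob((S<60)&(V>130),(250,35,380,140)); print(*edges(b,m,.022))
f,c,a=blob((V<130)|(S<70),(245,30,380,160)); f,c,a=blob((((V<110)&(S>80))|(S<60)|((H>15)&(H<25)&(V>180)&(S>150))),(245,30,380,160)); print('foot',c,rect(f,m,.0),rect(f,m,.006))
y,c,a=blob((H>18)&(H<28)&(S>110)&(V>170),(330,105,375,150)); print('brass',c,a,rect(y,m,.042)); 
save('w22c.png',im,245,30,385,160,5)
```

```text
[443.15985107 356.24456787] (67.2184829711914, 67.55645751953125) [(np.float32(83.0), np.float64(33.3), np.float64(83.0)), (np.float32(83.9), np.float64(33.4), np.float64(173.0)), (np.float32(83.3), np.float64(33.4), np.float64(263.0)), (np.float32(83.6), np.float64(33.4), np.float64(353.0))]
foot [311.78397589  91.98539751] [array([444.8, 357.7]), array([93.3, 93. ]), np.float64(83.6)] [array([445.1, 357.7]), array([91. , 90.7]), np.float64(83.6)]
brass [357.06129032 134.18709677] 310 [array([473.8, 380.2]), array([19.8, 18.5]), np.float64(84.6)]
```

View pics/w22c.png

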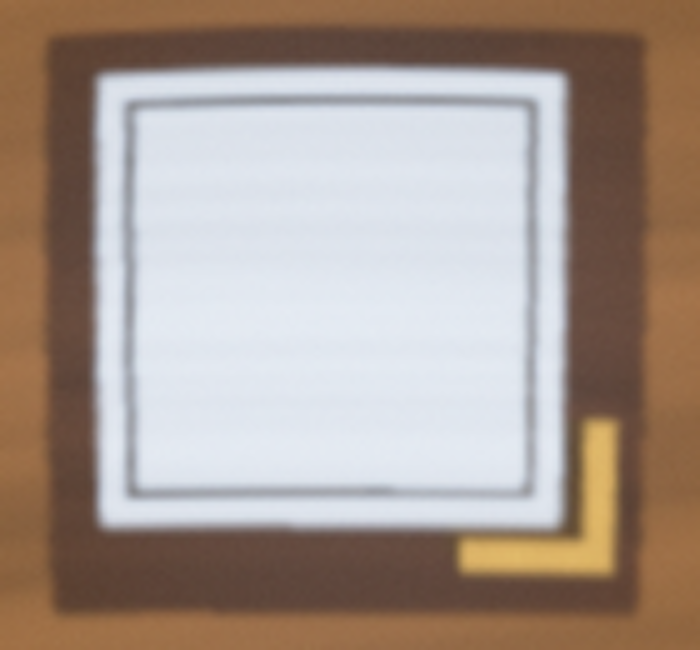

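send_rows([
  [-0.012, 0.001, 0],
  [-0.022, 0.001, 0],
  [-0.025, 0.001, 0],
  [-0.02, 0.001, -0.01],
  [-0.0102, 0.0001, -0.02],
  [0, 0, -0.02],
  [0, 0, -0.01],
  [0, 0, 0],
  [0, 0, 0],
], twist=[0, 0, 0, 0, 0, 0, 0, 0, 0])

```text
t: 33.2
tcp_pos: [0.4405, 0.3562, 0.0593]
ee_rot: [0.0, 0.055, 0.998, 0.0]
force: [0.1, 0.6, -0.6]
width: 0.756
```

Run:
```python
from bd import *
st,m,im=snap('w23'); a=np.rad2deg(np.arctan2(st['ee_rot'][2],st['ee_rot'][1]));print(st['tcp_pos'],2*a-90,st['width'],st['force'])
H,S,V=hsv(im); b,c,a=blob((S<40)&(V>165),(240,190,395,325)); print(*edges(b,m,st['tcp_pos'][2]-.004))
save('s23.png',bot.read_camera('side'),240,300,380,400,5)
```

```text
[0.44052324 0.35616256 0.05931647] 83.71726603345635 0.7563129110766933 [ 0.10712854  0.5647801  -0.6034979 ]
[441.5430603  355.38500977] (56.21280288696289, 55.71760177612305) [(np.float32(83.4), np.float64(27.8), np.float64(84.0)), (np.float32(83.7), np.float64(27.8), np.float64(174.0)), (np.float32(83.5), np.float64(27.8), np.float64(264.0)), (np.float32(83.6), np.float64(27.4), np.float64(354.0))]
```

View pics/w23.png

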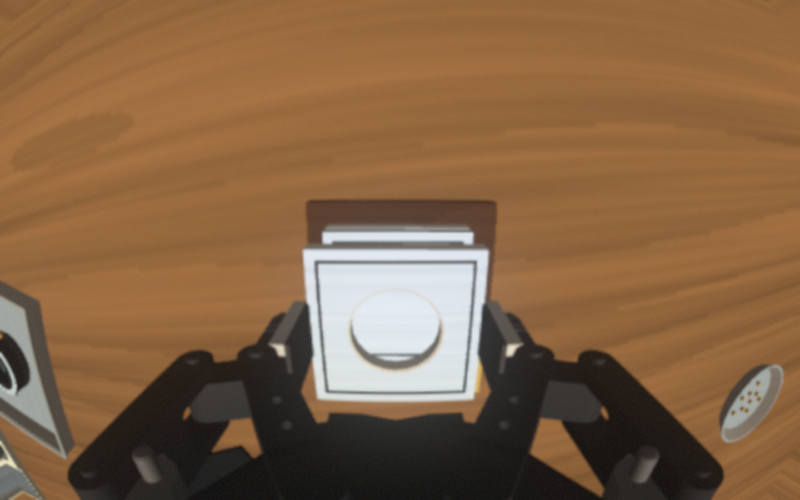

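View pics/s23.png

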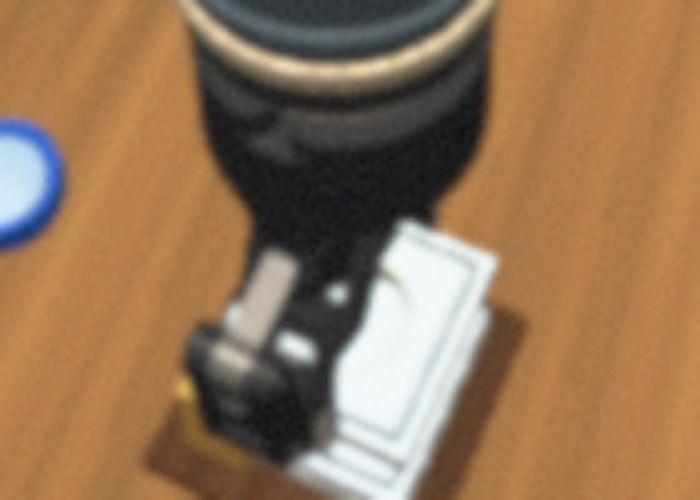

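Run:
```python
from bd import *
im=np.load('w23.npy'); m=np.load('w23m.npy',allow_pickle=True).item(); save('w23c.png',im,235,150,405,330,4)
H,S,V=hsv(im)
t=np.deg2rad(-6.45);ex=np.array([np.cos(t),np.sin(t)]);ey=np.array([-ex[1],ex[0]])
for r in (183,185,187,189,190,191):
    row=np.where((S[r,245:395]<70)&(V[r,245:395]>140))[0]+245
    if len(row):
        l=onz(m,row[0]-.5,r,.022,True)[:2]*1000; q=onz(m,row[-1]+.5,r,.022,True)[:2]*1000; c=(l+q)/2
        print(r,row[0],row[-1],c, np.linalg.norm(l-q),'pile-y of centre',c@ey,'x',c@ex)
print('board',np.array([441.5,355.4])@ey,np.array([441.5,355.4])@ex)
```

```text
183 324 363 [410.64983851 373.80004265] 21.855379722793586 pile-y of centre 417.56479552308264 x 366.05928930954144
185 259 376 [410.15102467 359.62117923] 64.7698906515526 pile-y of centre 403.4196457365504 x 367.1564312717983
187 258 378 [411.30329031 359.7806691 ] 66.57213600321774 pile-y of centre 403.7075671192553 x 368.2834869048354
189 258 378 [412.43279748 359.6578719 ] 66.68713106403862 pile-y of centre 403.71243164441637 x 369.4196391511158
190 258 378 [412.99896967 359.59633106] 66.74548141384678 pile-y of centre 403.71488192576334 x 369.9891408890135
191 258 378 [413.56610685 359.53469333] 66.80440389037031 pile-y of centre 403.7173443314092 x 370.55961238025463
board 402.74680756698626 398.78116680029024
```

View pics/w23c.png

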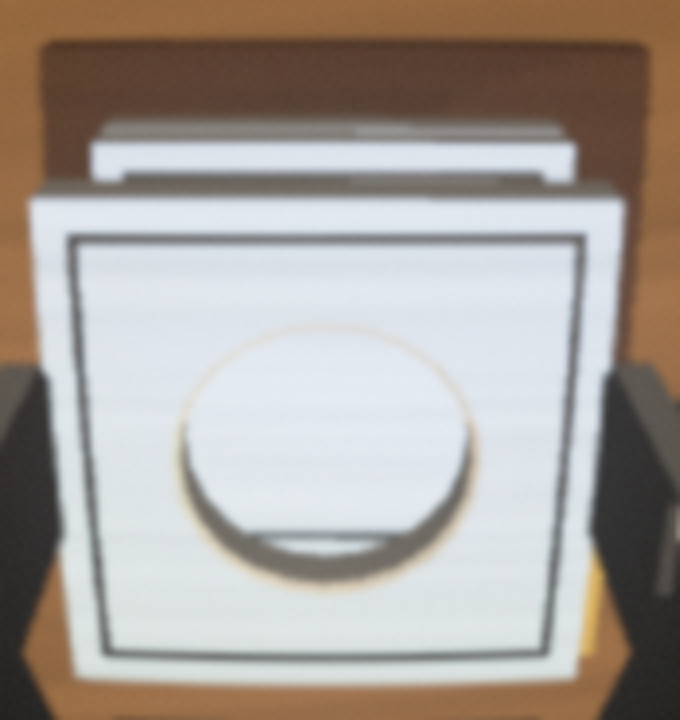

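send_rows([
  [-0.0006, -0.001, 0],
  [0, 0, -0.008],
  [0, 0, -0.008],
  [0, 0, -0.005],
  [0, 0, -0.002],
  [0, 0, 0],
  [0, 0, 0],
], twist=[0, 0, 0, 0, 0, 0, 0])

```text
t: 34.17
tcp_pos: [0.4397, 0.3551, 0.0359]
ee_rot: [0.0, 0.055, 0.999, 0.0]
force: [-0.6, -1.1, -0.8]
width: 0.757
```

Run:
```python
from bd import *
st,m,im=snap('w24'); a=np.rad2deg(np.arctan2(st['ee_rot'][2],st['ee_rot'][1]));print(st['tcp_pos'],2*a-90,st['width'],st['force'],st['ft_torque'])
H,S,V=hsv(im); b,c,a=blob((S<40)&(V>165),(240,190,395,325)); C=edges(b,m,st['tcp_pos'][2]-.004);print(*C)
save('w24c.png',im,235,150,405,330,4)
t=np.deg2rad(-6.45);ex=np.array([np.cos(t),np.sin(t)]);ey=np.array([-ex[1],ex[0]]); print('pile-frame approx',C[0]@ex-400.3,C[0]@ey-403.7)
```

```text
[0.43967057 0.35506373 0.03586796] 83.72620803777605 0.7571868496829994 [-0.64751259 -1.10712756 -0.75967184] [0.01013412 0.02178382 0.01174465]
[440.67132568 354.27352905] (56.287620544433594, 55.72361755371094) [(np.float32(83.4), np.float64(27.8), np.float64(84.0)), (np.float32(83.7), np.float64(27.8), np.float64(174.0)), (np.float32(83.7), np.float64(27.8), np.float64(264.0)), (np.float32(83.8), np.float64(27.4), np.float64(354.0))]
pile-frame approx -2.2157188572043083 -2.1656231725132216
```

View pics/w24c.png

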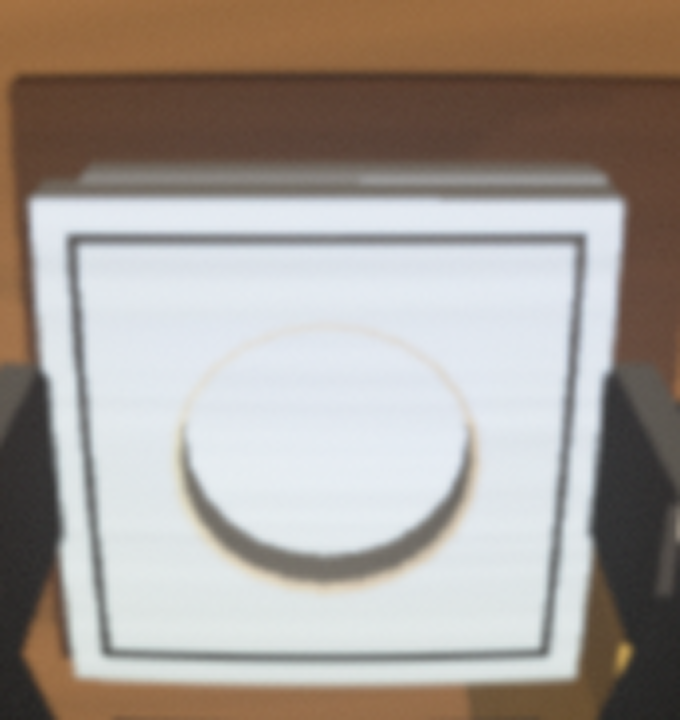

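send_rows([
  [0, 0, -0.0008],
  [0.001, -0.0001, 0],
  [0.0005, 0, 0],
  [0.0005, -0.0001, 0],
  [0, 0, 0],
  [0, 0, 0],
], twist=[0, 0, 0, 0, 0, 0])

```text
t: 34.98
tcp_pos: [0.4416, 0.3548, 0.0349]
ee_rot: [0.0, 0.055, 0.999, -0.0]
force: [0.0, 0.3, -0.3]
width: 0.756
```

send_rows([
  [0.0001, 0.0008, 0],
  [0.0001, 0.0007, 0],
  [0.0001, 0.0005, 0],
  [0, 0, 0],
  [0, 0, 0],
], twist=[0, 0, 0, 0, 0])

```text
t: 35.6
tcp_pos: [0.4418, 0.3567, 0.0349]
ee_rot: [-0.0, 0.055, 0.999, -0.0]
force: [-0.2, -0.4, -1.6]
width: 0.753
```

send_rows([
  [0.0005, 0, 0],
  [0, 0, 0],
  [0, 0, 0],
], twist=[0, 0, 0])

```text
t: 35.98
tcp_pos: [0.4423, 0.3567, 0.0349]
ee_rot: [-0.0, 0.055, 0.999, -0.0]
force: [-0.1, -0.4, -0.6]
width: 0.754
```

send_rows([
  [0, 0.0005, 0],
  [0, 0, 0],
  [0, 0, 0],
], twist=[0, 0, 0])

```text
t: 36.35
tcp_pos: [0.4423, 0.3572, 0.0349]
ee_rot: [-0.0, 0.055, 0.999, -0.0]
force: [-0.2, -0.4, -1.0]
width: 0.757
```

send_rows([
  [0.0005, 0, 0],
  [0, 0, 0],
  [0, 0, 0],
], twist=[0, 0, 0])

```text
t: 36.72
tcp_pos: [0.4429, 0.3572, 0.0349]
ee_rot: [-0.0, 0.055, 0.999, -0.0]
force: [0.4, 0.7, -0.3]
width: 0.76
```

send_rows([
  [0, 0.0005, 0],
  [0, 0, 0],
  [0, 0, 0],
], twist=[0, 0, 0])

```text
t: 37.1
tcp_pos: [0.4428, 0.3574, 0.0348]
ee_rot: [-0.0, 0.055, 0.998, -0.0]
force: [-0.2, -2.8, 0.4]
width: 0.753
```

send_rows([
  [0.0005, -0.0001, 0],
  [0, 0, 0],
  [0, 0, 0],
], twist=[0, 0, 0])

```text
t: 37.48
tcp_pos: [0.443, 0.3574, 0.0347]
ee_rot: [-0.0, 0.055, 0.999, -0.0]
force: [-2.1, -3.3, 1.0]
width: 0.756
```

send_rows([
  [0.0005, -0.0001, 0],
  [0, 0, 0],
  [0, 0, 0],
], twist=[0, 0, 0])

```text
t: 37.85
tcp_pos: [0.4431, 0.3574, 0.0347]
ee_rot: [-0.001, 0.055, 0.999, -0.0]
force: [-4.7, -2.9, 0.7]
width: 0.755
```

Run:
```python
from bd import *
st,m,im=snap('w25'); a=np.rad2deg(np.arctan2(st['ee_rot'][2],st['ee_rot'][1]));print(st['tcp_pos'],2*a-90,st['width'],st['force'],st['ft_torque'])
H,S,V=hsv(im); b,c,a=blob((S<40)&(V>165),(240,190,395,325)); C=edges(b,m,st['tcp_pos'][2]-.004);print(*C)
save('w25c.png',im,235,150,405,330,4)
t=np.deg2rad(-6.45);ex=np.array([np.cos(t),np.sin(t)]);ey=np.array([-ex[1],ex[0]]); print('pile-frame approx',C[0]@ex-400.3,C[0]@ey-403.7)
```

```text
[0.4430523  0.35736414 0.03466602] 83.74673862161174 0.7547680987298749 [-4.66283511 -2.90146247  0.65086207] [-0.49458825  0.83903834  0.04476972]
[443.84381104 356.48471069] (56.279170989990234, 56.26085662841797) [(np.float32(83.4), np.float64(27.9), np.float64(84.0)), (np.float32(83.7), np.float64(27.7), np.float64(174.0)), (np.float32(83.7), np.float64(27.8), np.float64(264.0)), (np.float32(83.6), np.float64(27.7), np.float64(354.0))]
pile-frame approx 0.6882899485154326 0.3879469577197483
```

View pics/w25c.png

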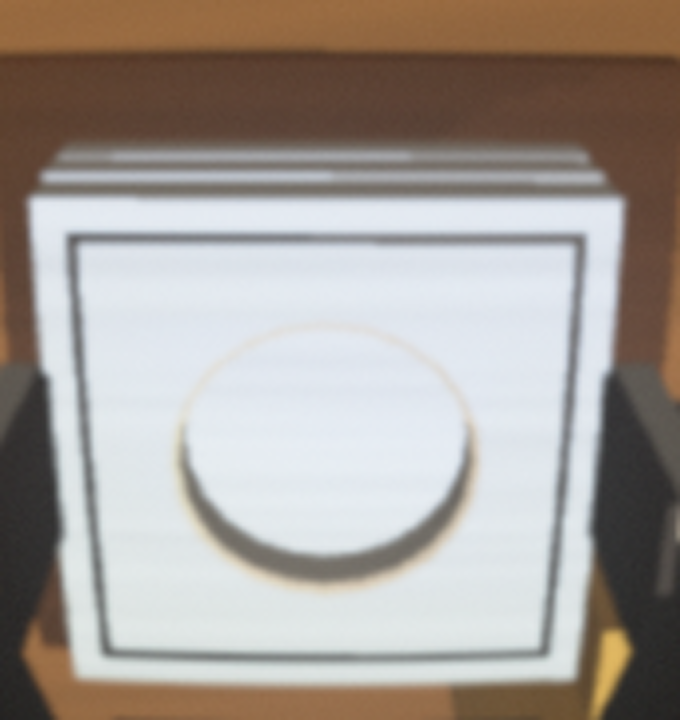

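send_rows([
  [0, 0, -0.0005],
  [0, 0, -0.0005],
  [0, 0, 0],
  [0, 0, 0],
], twist=[0, 0, 0, 0])

```text
t: 38.4
tcp_pos: [0.4431, 0.3574, 0.0342]
ee_rot: [-0.001, 0.055, 0.999, -0.0]
force: [-6.3, -3.9, 6.4]
width: 0.754
```

send_rows([
  [0, 0, 0],
  [0, 0, 0],
  [0, 0, 0],
  [0, 0, 0],
  [0, 0, 0],
], twist=[0, 0, 0, 0, 0], hand=0.9)

```text
t: 39.02
tcp_pos: [0.4439, 0.3576, 0.0339]
ee_rot: [0.0, 0.055, 0.999, -0.0]
force: [-0.3, 1.5, 0.6]
width: 0.951
```

send_rows([
  [0, 0, 0.004],
  [0, 0, 0.01],
  [0, 0, 0.03],
  [0, 0, 0.04],
  [0, 0, 0.02],
  [0, 0, 0],
], twist=[0, 0, 0, 0, 0, 0])

```text
t: 39.78
tcp_pos: [0.4448, 0.3583, 0.1401]
ee_rot: [0.001, 0.055, 0.999, 0.001]
force: [-0.2, 0.7, 0.2]
width: 0.948
```

Run:
```python
from bd import *
st,m,im=snap('w26'); a=np.rad2deg(np.arctan2(st['ee_rot'][2],st['ee_rot'][1]));print(st['tcp_pos'],2*a-90,st['width'],st['force'])
H,S,V=hsv(im); b,c,a=blob((S<60)&(V>140),(240,100,395,325)); C=edges(b,m,.03);print(*C)
save('w26c.png',im,235,130,405,290,4)
t=np.deg2rad(-6.45);ex=np.array([np.cos(t),np.sin(t)]);ey=np.array([-ex[1],ex[0]]); print('pile-frame approx',C[0]@ex-400.3,C[0]@ey-403.7)
```

```text
[0.44475238 0.35828587 0.14010362] 83.72688237366788 0.9478826321398639 [-0.20415357  0.68653487  0.23220802]
[442.675354   356.46102905] (67.6179428100586, 69.21062469482422) [(np.float32(83.3), np.float64(33.3), np.float64(84.0)), (np.float32(83.7), np.float64(34.5), np.float64(174.0)), (np.float32(83.0), np.float64(33.4), np.float64(264.0)), (np.float32(83.6), np.float64(34.4), np.float64(354.0))]
pile-frame approx -0.47011075675681013 0.23315529126091405
```

View pics/w26c.png

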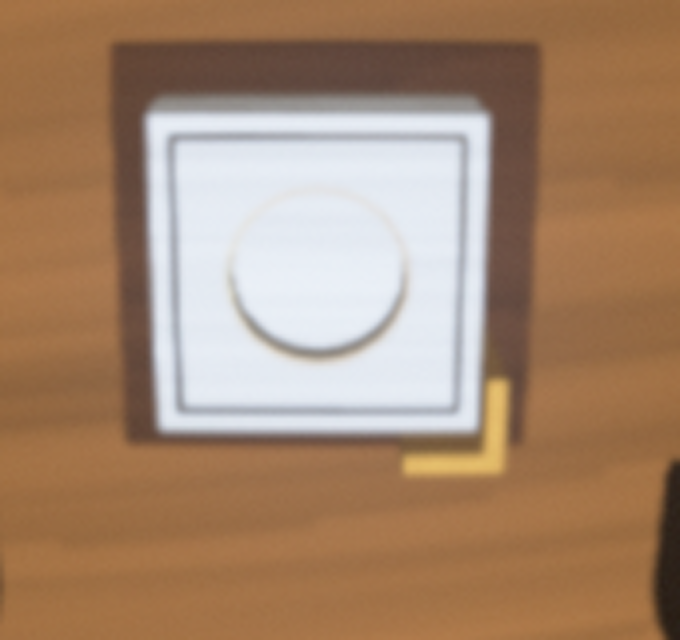

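Run:
```python
from bd import *
m=np.load('w26m.npy',allow_pickle=True).item()
t=np.deg2rad(-6.45);ex=np.array([np.cos(t),np.sin(t)]);ey=np.array([-ex[1],ex[0]])
e=lambda u,v,z:(lambda p:(round(p@ex,1),round(p@ey,1)))(onz(m,235+u/4,130+v/4,z,True)[:2]*1000)
print('x: board',e(440,434,.03),'fence',e(440,453,.042)); print('y: board',e(478,410,.03),'fence',e(485,410,.042))
save('s26.png',bot.read_camera('side'),s=1.25)
im=bot.read_camera('top'); save('t26.png',im,150,110,490,270,2.35)
```

```text
x: board (np.float64(434.8), np.float64(429.7)) fence (np.float64(433.6), np.float64(428.6))
y: board (np.float64(429.4), np.float64(437.4)) fence (np.float64(424.4), np.float64(437.1))
```

View pics/s26.png

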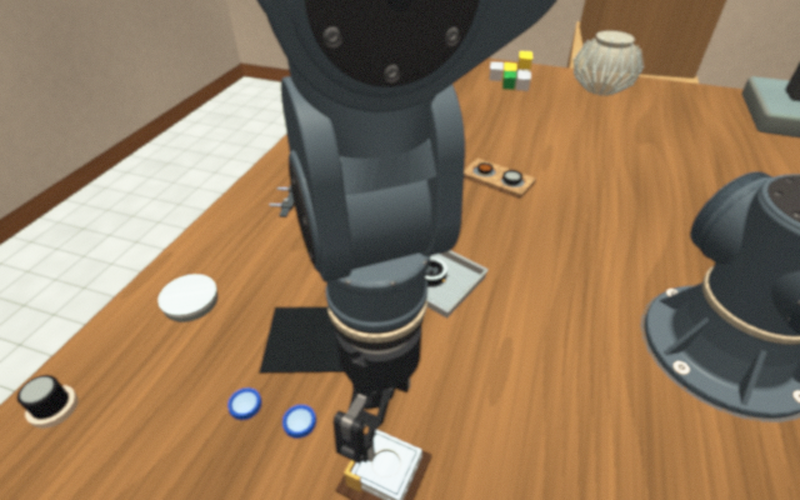

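View pics/t26.png

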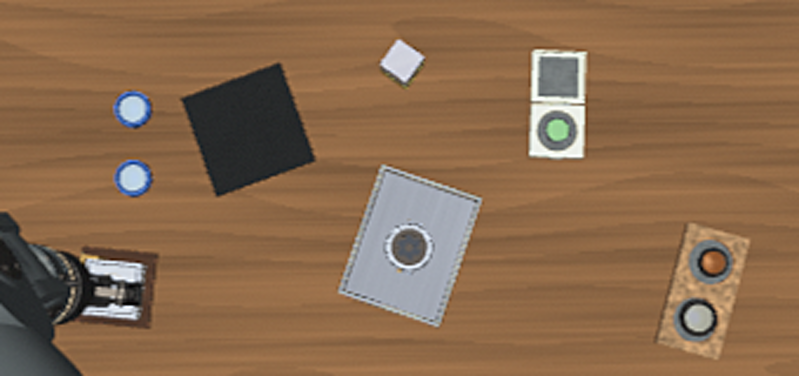

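```bash
python3 -c "
from workcell import bot
print(bot.sign_off())"
```

```text
the job is handed in; nothing more can be done
None
```

I took the lens apart from the top, set all four parts in their places, and handed the job in at about 40 s of the 122 s allowed. No verdict was reported.

- **Filter:** it lies flat in the case pocket. The wrist camera puts it about 1 mm from the pocket's centre.
- **Front cell:** it stands upright in the empty well, about 1 mm from the well's centre.
- **Rear cell:** it looks unmoved in the last top view, though I did not re-measure its position.
- **Shutter:** it lies flat in the tray, close to the centre as seen in the wrist, side and top views. I did not re-measure it after release.
- **Board:** I slid it gently against both fences until I felt 3–5 N on each, then lowered it onto the pile and let go. The final view shows its edges level with the fence faces to about 1 mm. The board's edges read 83.0–83.7 degrees and the pile's about 83.6, so it is turned by well under a degree.
- **Disagreements:** the cameras disagreed by 2–5 mm on some absolute positions. The first two-camera height for the stack came out 6–7 mm low, and correcting it against the mat gave 64 mm. After I opened the gripper, one board centre reading came out about 1 mm low in x, because the pile's front face had merged into the colour mask.

The gripper was open and clear above the pile at hand-in, with no contact force showing.

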